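Rotate the spice tins in the cold-store lane

TASK

Restock the spice lane first-in-first-out: slide the two old grey-capped tins forward, in their order, until the first is against the red front stop and the second is close up behind it. Then take the new tins that are there one at a time in date order - red caps, then yellow, then green: lay the tin in the blue V-block of the check stand, roll it until its white date panel faces straight up and let go for a moment so the camera can read it, then load it into the lane behind the tins already there, panel still up, before fetching the next. Leave every tin lying in the lane with its panel up and do not disturb the other things on the counter.

Things in the scene. Friction and masses are not known exactly. Their poses are not given: they have to be found in the camera images.
- lane_front (a point): middle of the inner face of the lane's red front stop (60 mm wide, 72 mm high), at the height of the axis of a tin lying in the lane (60 mm above the table). x runs level along the lane from the front stop to the back, y across it, z up. A tin against the stop has its centre at x = 40 mm
- lane: the fixed stock lane: tins lie end to end on two parallel steel rods (10 mm thick, 31 mm between centres, tops 43 mm above the table) over a white base. Inner length 440 mm, room for five tins; a low white stop, 50 mm high, at the back. Tins slide along it with little force. Origin on the table under the front stop's inner face; x to the back
- stand_v (a point): where the centre of a tin lies when seated by its end caps in both saddles of the blue V-block, 120 mm above the table; x is level along the V (the tin's axis), z up. A tin lying either end first is right
- stand: the check stand, loose, 1 kg: aluminium base 190 x 130 x 12 mm with a raised blue V-block of two 90-degree V saddles 14 mm thick, with a free gap of 54 mm between them for the fingers and only the base below. Saddle walls end 3 mm below the tin's axis, 28 mm either side. A camera post 180 mm high stands 108 mm out along +x. Origin on the table under the V's middle
- tin_red_c (a point): new spice tin with red end caps, may be absent: dark steel body 40 mm across, 80 mm long, caps 12 mm long and 44 mm across, 0.1 to 0.25 kg. The point is its centre; x runs along the tin (its ends are alike), z points out through its flat white date panel (50 x 18 mm). Starts in its card cradle, axis 50 mm above the table, panel turned to one side or partly down
- tin_yellow_c (a point): new spice tin with yellow end caps, may be absent: dark steel body 40 mm across, 80 mm long, caps 12 mm long and 44 mm across, 0.1 to 0.25 kg. The point is its centre; x runs along the tin (its ends are alike), z points out through its flat white date panel (50 x 18 mm). Starts in its card cradle, axis 50 mm above the table, panel turned to one side or partly down
- tin_green_c (a point): new spice tin with green end caps, may be absent: dark steel body 40 mm across, 80 mm long, caps 12 mm long and 44 mm across, 0.1 to 0.25 kg. The point is its centre; x runs along the tin (its ends are alike), z points out through its flat white date panel (50 x 18 mm). Starts in its card cradle, axis 50 mm above the table, panel turned to one side or partly down
- tin_old1_c (a point): old spice tin with grey end caps, same shape and size as the new ones; the front one of the two in the lane, panel up, gap between them. The point is its centre; x along the tin, z out through its white date panel
- tin_old2_c (a point): old spice tin with grey end caps, same shape and size as the new ones; the rear one of the two in the lane, panel up, gap between them. The point is its centre; x along the tin, z out through its white date panel
- cradle_red: fixed brown card cradle in which the red-capped tin lies at the start: base 96 x 76 x 4 mm, two 90-degree V saddles 14 mm thick, 54 mm apart, walls ending 47 mm above the table. Origin on the table under its middle, x along the tin
- cradle_yellow: fixed brown card cradle in which the yellow-capped tin lies at the start: base 96 x 76 x 4 mm, two 90-degree V saddles 14 mm thick, 54 mm apart, walls ending 47 mm above the table. Origin on the table under its middle, x along the tin
- cradle_green: fixed brown card cradle in which the green-capped tin lies at the start: base 96 x 76 x 4 mm, two 90-degree V saddles 14 mm thick, 54 mm apart, walls ending 47 mm above the table. Origin on the table under its middle, x along the tin
- can: a standing pale can with a blue band, 72 mm across, 85 mm high; not part of the job. The point is the centre of its underside as it stands
- jar: an amber glass jar with a red lid, 60 mm across, 90 mm high; not part of the job. The point is the centre of its underside as it stands
- spoon: a steel spoon lying flat; not part of the job. The point is the centre of its underside as it stands
- tape: a blue roll of tape lying flat, 70 mm across, 22 mm high; not part of the job. The point is the centre of its underside as it stands
- bowl: a small steel bowl, 100 mm across, 45 mm high; not part of the job. The point is the centre of its underside as it stands
- timer: a white kitchen timer, 60 x 60 x 25 mm; not part of the job. The point is the centre of its underside as it stands
Things that resemble listed ones, but are neither listed nor needed, are in the scene too. What is shaped like the part that bears tin_green_c but pink, purple or turquoise is not meant.

How it is judged (in metres and radians):
On the way, in this order (a step that is already met when the one before it is completed fails the run):
1. both old grey-capped tins are at the front of the lane: the first within 12 mm of the stop, the second close behind it (y of tin_old1_c in the frame of lane_front between -0.008 and 0.008 m and z of tin_old1_c in the frame of lane_front between -0.008 and 0.008 m and x of tin_old1_c in the frame of lane_front below 0.052 m and angle between each of tin_old1_c, tin_old2_c's own z axis and vertical below 0.26 rad and y of tin_old2_c in the frame of lane_front between -0.008 and 0.008 m and z of tin_old2_c in the frame of lane_front between -0.008 and 0.008 m and x of tin_old2_c in the frame of lane_front below 0.14 m), for 0.2 s.
2. the red tin lies in the V-block of the stand, panel up within 0.26 rad, let go (distance between tin_red_c and stand_v below 0.012 m and angle between tin_red_c's own z axis and vertical below 0.26 rad and contact force between the fingers and tin_red below 0.05 N), for 0.3 s.
3. the red tin lies in the lane behind the old ones, panel up within 0.26 rad, let go (y of tin_red_c in the frame of lane_front between -0.008 and 0.008 m and z of tin_red_c in the frame of lane_front between -0.008 and 0.008 m and x of tin_red_c in the frame of lane_front between 0.15 and 0.405 m and angle between tin_red_c's own z axis and vertical below 0.26 rad and contact force between the fingers and tin_red below 0.05 N), for 0.3 s.
4. the yellow tin lies in the V-block of the stand, panel up within 0.26 rad, let go (distance between tin_yellow_c and stand_v below 0.012 m and angle between tin_yellow_c's own z axis and vertical below 0.26 rad and contact force between the fingers and tin_yellow below 0.05 N), for 0.3 s.
5. the yellow tin lies in the lane behind the old ones, panel up within 0.26 rad, let go (y of tin_yellow_c in the frame of lane_front between -0.008 and 0.008 m and z of tin_yellow_c in the frame of lane_front between -0.008 and 0.008 m and x of tin_yellow_c in the frame of lane_front between 0.15 and 0.405 m and angle between tin_yellow_c's own z axis and vertical below 0.26 rad and contact force between the fingers and tin_yellow below 0.05 N), for 0.3 s.
6. the green tin lies in the V-block of the stand, panel up within 0.26 rad, let go (distance between tin_green_c and stand_v below 0.012 m and angle between tin_green_c's own z axis and vertical below 0.26 rad and contact force between the fingers and tin_green below 0.05 N), for 0.3 s.
7. the green tin lies in the lane behind the old ones, panel up within 0.26 rad, let go (y of tin_green_c in the frame of lane_front between -0.008 and 0.008 m and z of tin_green_c in the frame of lane_front between -0.008 and 0.008 m and x of tin_green_c in the frame of lane_front between 0.15 and 0.405 m and angle between tin_green_c's own z axis and vertical below 0.26 rad and contact force between the fingers and tin_green below 0.05 N), for 0.3 s.
At the end, for the whole second after the job is handed in: Old tins at the front of the lane (first within 12 mm of the stop, second's centre within 140 mm of the stop), every present new tin behind them in the lane in the order red, yellow, green from the front, each seated on the rods within 8 mm, panel up within 0.26 rad, at rest (all of step 1 and y of tin_red_c in the frame of lane_front between -0.008 and 0.008 m and z of tin_red_c in the frame of lane_front between -0.008 and 0.008 m and x of tin_red_c in the frame of lane_front between 0.15 and 0.405 m and angle between each of tin_red_c, tin_yellow_c, tin_green_c's own z axis and vertical below 0.26 rad and y of tin_yellow_c in the frame of lane_front between -0.008 and 0.008 m and z of tin_yellow_c in the frame of lane_front between -0.008 and 0.008 m and x of tin_yellow_c in the frame of lane_front between 0.15 and 0.405 m and y of tin_green_c in the frame of lane_front between -0.008 and 0.008 m and z of tin_green_c in the frame of lane_front between -0.008 and 0.008 m and x of tin_green_c in the frame of lane_front between 0.15 and 0.405 m and linear speed of each of tin_red, tin_yellow, tin_green, tin_old1, tin_old2 below 0.02 m/s and ((x of tin_red_c in the frame of lane_front below 0.15 m and x of tin_yellow_c in the frame of lane_front above 0.15 m) or (x of tin_red_c in the frame of lane_front below 0.21 m and x of tin_yellow_c in the frame of lane_front above 0.21 m) or (x of tin_red_c in the frame of lane_front below 0.24 m and x of tin_yellow_c in the frame of lane_front above 0.24 m) or (x of tin_red_c in the frame of lane_front below 0.27 m and x of tin_yellow_c in the frame of lane_front above 0.27 m) or (x of tin_red_c in the frame of lane_front below 0.3 m and x of tin_yellow_c in the frame of lane_front above 0.3 m) or (x of tin_red_c in the frame of lane_front below 0.33 m and x of tin_yellow_c in the frame of lane_front above 0.33 m) or (x of tin_red_c in the frame of lane_front below 0.36 m and x of tin_yellow_c in the frame of lane_front above 0.36 m) or (x of tin_red_c in the frame of lane_front below 0.405 m and x of tin_yellow_c in the frame of lane_front above 0.405 m)) and ((x of tin_yellow_c in the frame of lane_front below 0.15 m and x of tin_green_c in the frame of lane_front above 0.15 m) or (x of tin_yellow_c in the frame of lane_front below 0.21 m and x of tin_green_c in the frame of lane_front above 0.21 m) or (x of tin_yellow_c in the frame of lane_front below 0.24 m and x of tin_green_c in the frame of lane_front above 0.24 m) or (x of tin_yellow_c in the frame of lane_front below 0.27 m and x of tin_green_c in the frame of lane_front above 0.27 m) or (x of tin_yellow_c in the frame of lane_front below 0.3 m and x of tin_green_c in the frame of lane_front above 0.3 m) or (x of tin_yellow_c in the frame of lane_front below 0.33 m and x of tin_green_c in the frame of lane_front above 0.33 m) or (x of tin_yellow_c in the frame of lane_front below 0.36 m and x of tin_green_c in the frame of lane_front above 0.36 m) or (x of tin_yellow_c in the frame of lane_front below 0.405 m and x of tin_green_c in the frame of lane_front above 0.405 m)) and ((x of tin_red_c in the frame of lane_front below 0.15 m and x of tin_green_c in the frame of lane_front above 0.15 m) or (x of tin_red_c in the frame of lane_front below 0.21 m and x of tin_green_c in the frame of lane_front above 0.21 m) or (x of tin_red_c in the frame of lane_front below 0.24 m and x of tin_green_c in the frame of lane_front above 0.24 m) or (x of tin_red_c in the frame of lane_front below 0.27 m and x of tin_green_c in the frame of lane_front above 0.27 m) or (x of tin_red_c in the frame of lane_front below 0.3 m and x of tin_green_c in the frame of lane_front above 0.3 m) or (x of tin_red_c in the frame of lane_front below 0.33 m and x of tin_green_c in the frame of lane_front above 0.33 m) or (x of tin_red_c in the frame of lane_front below 0.36 m and x of tin_green_c in the frame of lane_front above 0.36 m) or (x of tin_red_c in the frame of lane_front below 0.405 m and x of tin_green_c in the frame of lane_front above 0.405 m))); the robot touches nothing.
It fails at once if one of the other things on the counter is moved more than 30 mm (distance of any of can, jar, spoon, tape, bowl, timer from where it was at the start of the episode above 0.03 m).
Of tin_red, tin_yellow, tin_green only 2 to 3 are there at a start; the rules pass over those that are not, and their reading is None.
At some moment in a run one of stand may be knocked a few centimetres aside while the robot is not near it.
It also fails if it takes over 210 s, if anything falls off the work surface, if the arm or the gripper's body presses on something with over 40 N, if the wrist force passes 120 N, or if a joint passes its speed limit or range.

ROBOT

A 6-joint arm with a two-finger parallel gripper is mounted at the origin on the work surface. World frame = base frame: x ahead of the robot, y to its left, z up, the work surface at z = 0. Lengths are in m, angles in degrees, forces in N, time in s.
With the tool pointing down it reaches from about 0.35 to 0.875 m from the base axis. Payload 4.2 kg.
Tool frame: the origin (TCP) lies midway between the tips of the shut fingers; the grasp point (between the pads) lies 19 mm behind it; z points along the fingers, y is the direction in which the jaws open and shut (so a half turn about z gives the same grasp; the last joint's range is limited). The gripper opens to 87 mm and grips with 3 to 60 N. Pads are 19 mm wide; open, the fingers measure 117 mm over their backs; the gripper's body (75 mm by 190 mm) begins 51 mm behind the grasp point.
Start: joints at [-52.391, 22.042, 0.453, 0, -68.411, -14.817], TCP at [0.242, -0.576, 0.223] pointing down, gripper open.
Joint ranges: [-179.83, 179.83], [-69.29, 118.12], [-61.27, 80.66], [-181.25, 117.63], [-171.15, -9.14], [-177.46, 177.46]. Speed limits (degrees/s): [159.86, 159.86, 180, 180, 180, 180].

INTERFACE

Orientations are given as a 3x3 rotation matrix whose columns are the frame's x, y, z axes.
In Python, from station import r gives the robot as it stands.
- The arm moves only by the tool carry_out, never from a script. Its argument "steps" is a list of rows, each a list of 2 entries, a list of its own where there are three numbers: the shift along the tool's x, y, z in cm, then the turn about the tool's z in degrees. In form: [[[x, y, z], twist], ...]. A call has 1 to 20 rows; each row is the pose to reach, as a shift and turn from the pose measured when the call began, along the tool's axes at that moment; what a row does not reach only later rows make up. A row lasts 1/10 s, in which the tool goes at most 50 mm and 8.59 degrees, less where a joint would pass 70% of its speed; a pose out of reach is approached as far as the arm can. A call with a gripper value outside its range is refused whole. "gripper" is the gripper's target within -1 to 1 (fully open at 1, half-way at 0, shut at -1), set as the call begins (left out, the last holds). The fingers move at their own pace and stop on an object; the grip force is fixed at half the most. Time passes only in rows, so rows that repeat a pose let the fingers close. It gives the time, the measured TCP pose, the force and the opening at its end, in the units of the state.
- r.sense(): the state, without advancing time (a new reading comes with each control period).
- r.capture(name): name is "scene" or "top" or "wrist"; returns the picture (480x640x3 uint8, red, green, blue); there is no depth.
- r.calibration(name): a dict with "camera_matrix" (3x3 intrinsics, pixels), "D" ([k1, k2, p1, p2, k3] as OpenCV has them; the pictures are not rectified), "world_from_camera" (4x4, takes a point from camera to world coordinates). Camera axes: x right, y up, looking along -z (the intrinsics and any distortion apply to the point x, -y, -z); pixel columns grow to the right and rows downward; lengths in m; the calibration is good to about 2 mm. A picture is of the moment at which its call begins: read the wrist's pose just before it. calibration takes no time and is no camera call; for the wrist camera it gives the pose at the moment of the call.
- r.finish_job(): hands the job in, once; it reports no verdict.
Trained networks look in the newest picture that a camera, given by its name, has taken for a name from the list of things; names that differ only in an ending like _2 or _b are one class to them, and where a whole thing is asked for, a point or a joint stands for the part that bears it (a point fixed in the world has none). Each returns a list of dicts, best first, with "confidence" (0 to 1); they miss things now and then, are a little off and sometimes report something else, mostly with a low value. They report only what shows in the picture. A call takes as long as a camera call. They do not tell look-alikes from the thing itself.
- r.cut_out(camera, target): "pixels" (480x640 bool, what is visible of it).
- r.place_of(camera, target): "centre" ([x, y, z] in m, in world coordinates, good to about 4 mm: a listed point, or the origin of a listed thing).
The state is a dict: "time_s": time; "joints": joint angles; "joint_velocities": joint speeds; "effort": joint torques, N m; "tcp_pos": TCP position; "ee_rot": TCP orientation; "wrist_force": force on the tool from outside, world axes, zero at the start; "moment": the same for the moment, N m; "gripper_width": opening from 0.0 (shut) to 1.0 (fully open).
Only numpy, scipy, OpenCV 4.12 (cv2) and the standard library are available. Lean on these libraries where they do the work, as an engineer would, in place of code of your own. Each camera call takes 0.05 s, during which the arm holds its last target. There are 200 camera calls.

## Working session

There is one attempt and no reset: what is moved stays moved. The work goes in short steps, Python scripts to look and compute and a tool call to move; the robot and the scene stay as the last step left them, time stands still between calls to the robot, and variables do not carry over. Pictures are saved under pics/ and viewed, about 12 in all and at most 16, crops included, and the job is handed in when it is done.

Besides the shell and the picture viewer there is one more tool, called after "Emit:" by a JSON object that holds its "name" and its "arguments". carry_out: Moves the arm, as the interface text tells. Its arguments: {"type":"object","properties":{"steps":{"type":"array","items":{"type":"array"}},"gripper":{"type":"number"}},"required":["steps"]}

```bash
ls; mkdir -p pics; python3 - <<'E'
from station import r
import cv2,numpy as np
s=r.sense();print(s['time_s'],s['tcp_pos'],np.round(s['ee_rot'],3),s['gripper_width'])
for c in ["scene","top"]:
    im=r.capture(c);cv2.imwrite(f'pics/{c}0.png',im[:,:,::-1])
    k=r.calibration(c);print(c,np.round(k['camera_matrix'],1).tolist(),np.round(k['world_from_camera'],3).tolist(),k['D'])
    for t in ["lane","lane_front","stand","stand_v","tin_red_c","tin_yellow_c","tin_green_c","tin_old1_c","tin_old2_c","cradle_red","cradle_yellow","cradle_green","can","jar","spoon","tape","bowl","timer"]:
        print(t,[(np.round(d['centre'],3).tolist(),round(d['confidence'],2)) for d in r.place_of(c,t)][:4])
E
```

```text
pics
0.0 [ 0.24188097 -0.57563283  0.22147187] [[-0.922 -0.387 -0.001]
 [-0.387  0.922  0.002]
 [ 0.     0.002 -1.   ]] 1.0006413676923858
scene [[489.2, 0.0, 317.8], [0.0, 489.2, 237.6], [0.0, 0.0, 1.0]] [[-0.627, -0.476, 0.617, 1.334], [0.779, -0.376, 0.502, 0.71], [-0.007, 0.795, 0.606, 0.932], [0.0, 0.0, 0.0, 1.0]] [-0.04820064  0.          0.          0.          0.        ]
lane [([0.615, -0.186, -0.002], 0.56)]
lane_front [([0.618, -0.187, 0.059], 0.66)]
stand [([0.452, -0.2, 0.118], 0.6), ([0.45, -0.201, -0.004], 0.58)]
stand_v [([0.452, -0.2, 0.118], 0.6), ([0.45, -0.201, -0.004], 0.58)]
tin_red_c [([0.441, 0.125, 0.051], 0.17)]
tin_yellow_c [([0.442, 0.122, 0.054], 0.71)]
tin_green_c [([0.686, 0.495, 0.023], 0.9), ([0.309, 0.513, 0.022], 0.73), ([0.3, 0.214, 0.022], 0.67), ([0.445, 0.277, 0.05], 0.57)]
tin_old1_c [([0.61, 0.04, 0.058], 0.83)]
tin_old2_c [([0.601, 0.16, 0.059], 0.9)]
cradle_red [([0.45, 0.004, -0.004], 0.72)]
cradle_yellow [([0.445, 0.12, -0.001], 0.6)]
cradle_green [([0.443, 0.277, 0.002], 0.58)]
can [([0.439, 0.403, 0.001], 0.61)]
jar [([0.476, -0.461, -0.
[... 870 characters left out ...]
22], 0.94), ([0.308, 0.509, 0.023], 0.79), ([0.689, 0.496, 0.02], 0.64), ([0.305, 0.212, 0.02], 0.57)]
tin_old1_c [([0.602, 0.038, 0.059], 0.67)]
tin_old2_c [([0.595, 0.157, 0.061], 0.93), ([0.623, -0.186, 0.061], 0.2)]
cradle_red [([0.449, 0.003, -0.0], 0.87), ([0.603, 0.038, 0.06], 0.57)]
cradle_yellow [([0.444, 0.121, -0.004], 0.79)]
cradle_green [([0.442, 0.276, -0.002], 0.56)]
can [([0.743, 0.089, -0.003], 0.72)]
jar [([0.476, -0.468, 0.0], 0.89), ([0.438, 0.277, 0.047], 0.21)]
spoon [([0.743, 0.091, -0.0], 0.82)]
tape [([0.613, 0.36, -0.001], 0.79), ([0.615, -0.187, 0.002], 0.64)]
bowl [([0.541, 0.439, 0.001], 0.64), ([0.445, 0.12, -0.003], 0.44)]
timer [([0.745, -0.087, 0.004], 0.58)]
```

View pics/scene0.png

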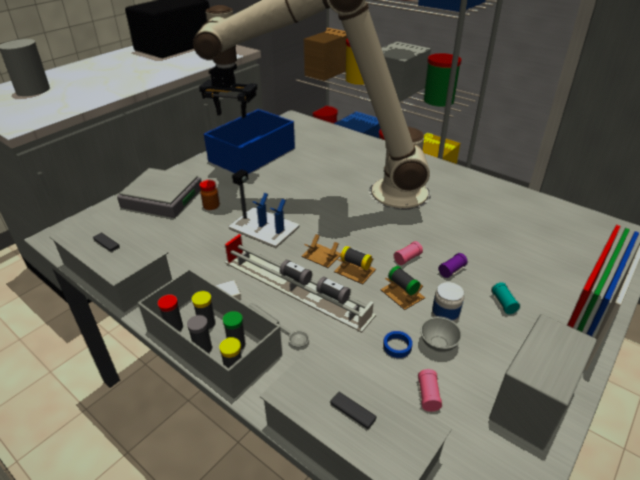

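View pics/top0.png

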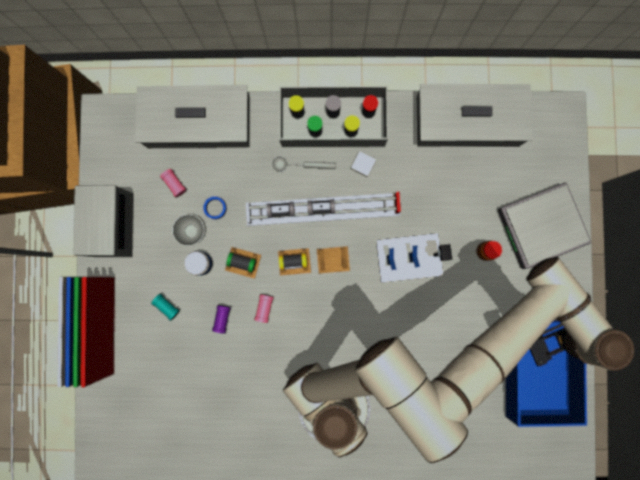

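The red cradle (scene ~320,250) is empty, so the red tin is absent. Yellow is at top px (293,261), green at (242,261) and the lane along row ~208. I'll first go above the lane, behind old2, and look with the wrist camera.

```bash
cat > h.py <<'E'
from station import r
import numpy as np, cv2
def go(p,xang):
    """shift (cm, tool axes) and twist (deg) from the current pose to TCP p with tool x at world angle xang"""
    s=r.sense();R=np.array(s['ee_rot']);d=R.T@(np.array(p)-s['tcp_pos'])*100
    a=np.degrees(np.arctan2(R[1,0],R[0,0]));t=-((xang-a+180)%360-180)
    print('go',np.round(d,2).tolist(),'twist',round(t,2))
def st():
    s=r.sense();R=s['ee_rot'];print('t',round(s['time_s'],2),'tcp',np.round(s['tcp_pos'],4),'xang',round(np.degrees(np.arctan2(R[1,0],R[0,0])),2),'F',np.round(s['wrist_force'],1),'w',round(s['gripper_width'],3),'J',np.round(s['joints'],1))
def ray(cam,uv,z):
    """world points at height z seen at pixels uv"""
    k=r.calibration(cam);T=np.array(k['world_from_camera'])
    u=cv2.undistortPoints(np.float64(uv).reshape(-1,1,2),np.array(k['camera_matrix']),np.array(k['D'])).reshape(-1,2)
    d=np.c_[u[:,0],-u[:,1],-np.ones(len(u))]@T[:3,:3].T;o=T[:3,3]
    return o+d*((z-o[2])/d[:,2])[:,None]
def px(cam,P):
    k=r.calibration(cam);T=np.linalg.inv(np.array(k['world_from_camera']))
    q=np.atleast_2d(P)@T[:3,:3].T+T[:3,3];q=q*[1,-1,-1]
    return cv2.projectPoints(q,np.zeros(3),np.zeros(3),np.array(k['camera_matrix']),np.array(k['D']))[0].reshape(-1,2)
def cap(cam,name=None):
    im=r.capture(cam)
    if name: cv2.imwrite(f'pics/{name}.png',im[:,:,::-1])
    return im
E
python3 -c "
from h import *
st();go([.591,.26,.24],273.2)"
```

```text
t 1.9 tcp [ 0.2421 -0.5762  0.2225] xang -157.21 F [ 0.1 -0.2 -0.3] w 1.0 J [-52.4  22.    0.5  -0.  -68.4 -14.8]
go [-64.56, 63.57, -1.75] twist -70.41
```

Emit:
{"name": "carry_out", "arguments": {"steps": [[[-64.5,63.6,-1.8],-70.4],[[-64.5,63.6,-1.8],-70.4],[[-64.5,63.6,-1.8],-70.4],[[-64.5,63.6,-1.8],-70.4],[[-64.5,63.6,-1.8],-70.4],[[-64.5,63.6,-1.8],-70.4],[[-64.5,63.6,-1.8],-70.4],[[-64.5,63.6,-1.8],-70.4],[[-64.5,63.6,-1.8],-70.4],[[-64.5,63.6,-1.8],-70.4],[[-64.5,63.6,-1.8],-70.4],[[-64.5,63.6,-1.8],-70.4],[[-64.5,63.6,-1.8],-70.4],[[-64.5,63.6,-1.8],-70.4],[[-64.5,63.6,-1.8],-70.4],[[-64.5,63.6,-1.8],-70.4],[[-64.5,63.6,-1.8],-70.4],[[-64.5,63.6,-1.8],-70.4],[[-64.5,63.6,-1.8],-70.4],[[-64.5,63.6,-1.8],-70.4]], "gripper": -1}}

```text
time_s: 3.9
tcp_pos: [0.5903, 0.2612, 0.2394]
ee_rot: [[0.057, -0.998, -0.001], [-0.998, -0.057, -0.001], [0.001, 0.002, -1.0]]
wrist_force: [-0.3, -0.9, 0.6]
gripper_width: 0.005
```

```bash
python3 - <<'E'
from h import *
st();cap('wrist','w1')
for t in ["tin_old1_c","tin_old2_c","tin_green_c","tin_yellow_c","lane"]:
    print(t,[(np.round(d['centre'],3).tolist(),round(d['confidence'],2)) for d in r.place_of('wrist',t)][:4])
print(np.round(r.calibration('wrist')['world_from_camera'],3).tolist())
E
```

```text
t 3.9 tcp [0.5903 0.2612 0.2394] xang -86.71 F [-0.3 -0.9  0.6] w 0.005 J [ 38.2  23.5   5.2  -0.  -71.8 -34.9]
tin_old1_c []
tin_old2_c [([0.596, 0.162, 0.06], 0.74)]
tin_green_c [([0.303, 0.215, 0.023], 0.94), ([0.307, 0.512, 0.024], 0.79), ([0.439, 0.276, 0.052], 0.75), ([0.444, 0.12, 0.048], 0.71)]
tin_yellow_c [([0.445, 0.118, 0.048], 0.91), ([0.446, 0.122, -0.001], 0.48)]
lane []
[[-0.998, 0.053, 0.015, 0.595], [-0.055, -0.959, -0.278, 0.182], [-0.001, -0.279, 0.96, 0.403], [0.0, 0.0, 0.0, 1.0]]
```

View pics/w1.png

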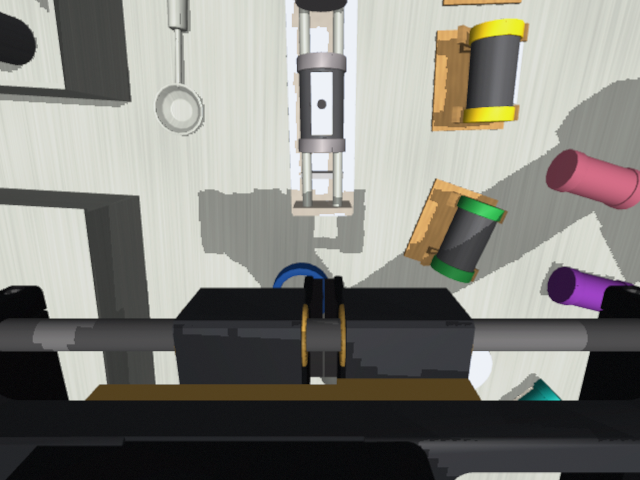

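Old2 is at (322,100) with its panel up and the lane's back stop at (322,208). The yellow and green tins show a panel sliver on their right side (522,65 and 495,235), which is world -x. Next, push the old tins forward.

```bash
python3 - <<'E'
from h import *
A=ray('wrist',[[323.5,56],[322,145]],.081);print('old2 caps',A.round(4).tolist())
B=ray('wrist',[[323,205]],.05);print('back stop top',B.round(4))
# top view: lane edge line
print('top: front stop, back', ray('top',[[397,203],[249,212]],.06).round(4).tolist())
f=np.array([.620,-.186]);d=np.array([-np.sin(np.radians(3.2)),np.cos(np.radians(3.2))])
for P in list(A)+list(B): v=P[:2]-f;print('lane x,lat',round(v@d,4),round(v@[d[1],-d[0]],4))
E
```

```text
old2 caps [[0.598, 0.1181, 0.081], [0.5954, 0.1889, 0.081]]
back stop top [[0.5913 0.2479 0.05  ]]
top: front stop, back [[0.6156, -0.1903, 0.06], [0.5909, 0.2502, 0.06]]
lane x,lat 0.3049 -0.005
lane x,lat 0.3757 -0.0036
lane x,lat 0.4348 -0.0044
```

```bash
python3 -c "
from h import *
go([.593,.221,.052],273.3)"
```

```text
go [3.79, -0.06, 18.93] twist -0.18
```

Emit:
{"name": "carry_out", "arguments": {"steps": [[[3.9,0,4],0],[[3.9,0,8],0],[[3.9,0,12],0],[[3.9,0,16],0],[[3.9,0,18.7],0],[[3.9,0,18.7],0],[[3.9,0,18.7],0]]}}

```text
time_s: 4.9
tcp_pos: [0.593, 0.2195, 0.0553]
ee_rot: [[0.054, -0.999, 0.002], [-0.999, -0.054, 0.0], [-0.0, -0.002, -1.0]]
wrist_force: [0.1, -0.6, -0.2]
gripper_width: 0.007
```

Emit:
{"name": "carry_out", "arguments": {"steps": [[[1,0,0],0],[[2,0,0],0],[[3.5,0,0],0],[[5,0,0],0],[[6.5,0,0],0],[[8,0,0],0],[[9.5,0,0],0],[[11,0,0],0],[[12.5,0,0],0],[[14,0,0],0],[[15.5,0,0],0],[[17,0,0],0],[[18.5,0,0],0],[[19.5,0,0],0],[[20.5,0,0],0],[[21.5,0,0],0],[[22.2,0,0],0],[[22.8,0,0],0],[[23.2,0,0],0],[[23.2,0,0],0]]}}

```text
time_s: 6.9
tcp_pos: [0.6046, -0.0131, 0.0548]
ee_rot: [[0.054, -0.999, -0.001], [-0.999, -0.054, -0.001], [0.0, 0.001, -1.0]]
wrist_force: [0.3, 0.9, -0.4]
gripper_width: 0.005
```

```bash
python3 -c "
from h import *
st();cap('wrist')
for t in ['tin_old1_c','tin_old2_c','lane_front']:
    print(t,[(np.round(d['centre'],3).tolist(),round(d['confidence'],2)) for d in r.place_of('wrist',t)][:4])
"
```

```text
t 6.9 tcp [ 0.6046 -0.0131  0.0548] xang -86.93 F [ 0.3  0.9 -0.4] w 0.005 J [ 14.1  29.5 -14.1   0.  -46.4 -11. ]
tin_old1_c []
tin_old2_c [([0.608, -0.061, 0.06], 0.93), ([0.447, 0.002, 0.002], 0.34)]
lane_front []
```

Emit:
{"name": "carry_out", "arguments": {"steps": [[[0.2,0,0],0],[[0.4,0,0],0],[[0.6,0,0],0],[[0.8,0,0],0],[[0.8,0,0],0]]}}

```text
time_s: 7.6
tcp_pos: [0.6051, -0.016, 0.0549]
ee_rot: [[0.054, -0.999, 0.001], [-0.999, -0.054, 0.005], [-0.005, -0.001, -1.0]]
wrist_force: [-3.7, 17.4, 2.4]
gripper_width: 0.006
```

Emit:
{"name": "carry_out", "arguments": {"steps": [[[-1.5,0,0],0],[[-2,0,-5],0],[[-2,0,-10],0],[[-2,0,-15],0],[[-2,0,-19],0],[[-2,0,-20.5],0],[[-2,0,-20.5],0]]}}

```text
time_s: 8.3
tcp_pos: [0.6049, 0.0027, 0.2633]
ee_rot: [[0.054, -0.998, 0.007], [-0.998, -0.054, 0.006], [-0.006, -0.007, -1.0]]
wrist_force: [-0.0, 0.7, 0.1]
gripper_width: 0.009
```

```bash
python3 -c "
from h import *
st();go([.39,.23,.26],273.2);cap('top')
for t in ['tin_old1_c','tin_old2_c']:
    print(t,[(np.round(d['centre'],3).tolist(),round(d['confidence'],2)) for d in r.place_of('top',t)][:4])
"
```

```text
t 8.3 tcp [0.6049 0.0027 0.2633] xang -86.88 F [-0.   0.7  0.1] w 0.009 J [ 15.5  18.5   1.1  -0.2 -72.2 -12.3]
go [-23.87, 20.22, 0.32] twist -0.08
tin_old1_c [([0.616, -0.148, 0.063], 0.64)]
tin_old2_c [([0.614, -0.064, 0.062], 0.7), ([0.442, 0.276, -0.005], 0.17)]
```

Emit:
{"name": "carry_out", "arguments": {"steps": [[[-5,4,0],0],[[-9,8,0],0],[[-13,12,0],0],[[-18,16,0],0],[[-21,19,0],0],[[-23.9,20.2,0],0],[[-23.9,20.2,0],0],[[-23.9,20.2,0],0]], "gripper": 1}}

```text
time_s: 9.25
tcp_pos: [0.3863, 0.2312, 0.2581]
ee_rot: [[0.058, -0.998, -0.006], [-0.998, -0.058, 0.002], [-0.003, 0.006, -1.0]]
wrist_force: [0.3, -0.4, 0.6]
gripper_width: 0.65
```

```bash
python3 - <<'E'
from h import *
st();im=cap('wrist');out=im.copy()
for t in ['tin_yellow_c','tin_green_c','cradle_yellow','cradle_green']:
    print(t,[(np.round(d['centre'],3).tolist(),round(d['confidence'],2)) for d in r.place_of('wrist',t)][:4])
a=im[:330,180:560];cv2.imwrite('pics/w2.png',cv2.resize(a,None,fx=2,fy=1.75)[:,:,::-1])
E
```

```text
t 9.25 tcp [0.3863 0.2312 0.2581] xang -86.67 F [ 0.3 -0.4  0.6] w 0.65 J [ 51.4   3.2 -18.9  -0.4 -67.9 -48. ]
tin_yellow_c []
tin_green_c [([0.441, 0.276, 0.05], 0.93), ([0.27, 0.341, 0.024], 0.91), ([0.3, 0.212, 0.02], 0.76)]
cradle_yellow []
cradle_green []
```

View pics/w2.png

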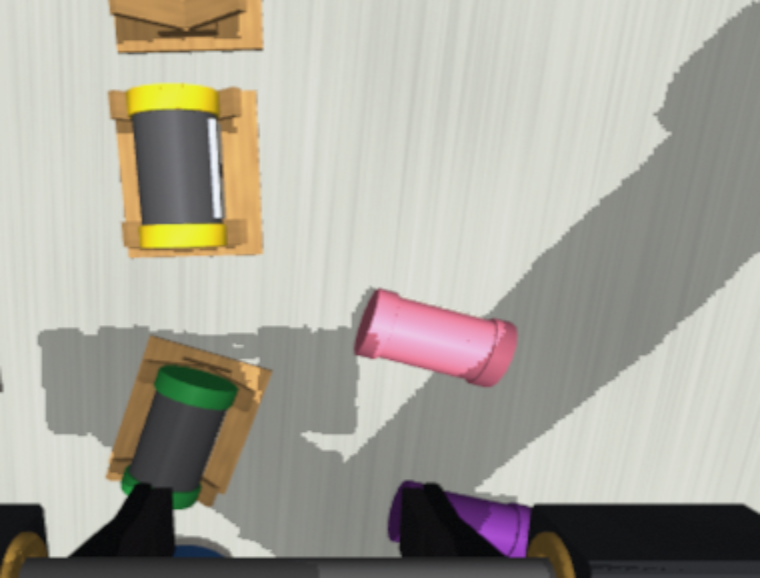

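Yellow's panel is a sliver at crop (215,170), which makes it about 87° from up, facing -x. Green's panel isn't visible from this side. I'll roll yellow in its fixed cradle by stroking its top with the shut fingertips, starting with a measurement of its axis.

```bash
python3 - <<'E'
from h import *
c=lambda p:[180+p[0]/2,p[1]/1.75]
# cap side mid-points at silhouette height ~axis
for n,L in {'yel far L,R':[(129,97),(219,97)],'yel near L,R':[(142,236),(227,236)],'grn far':[(157,378),(236,388)],}.items():
    P=ray('wrist',[c(p) for p in L],.052);print(n,P.round(4).tolist(),P.mean(0).round(4))
c0=np.array([.4445,.121]);
for t in ['tin_yellow_c']:
    for cam in ['wrist']:
        m=r.cut_out(cam,t);print([(d['confidence'],int(d['pixels'].sum())) for d in m][:2])
        if m:
            ys,xs=np.nonzero(m[0]['pixels']);w=cv2.minAreaRect(np.float32(np.c_[xs,ys]));print(w);B=ray(cam,cv2.boxPoints(w),.055);print(B.round(4).tolist(),B.mean(0))
E
```

```text
yel far L,R [[0.4696, 0.0838, 0.052], [0.4274, 0.0815, 0.052]] [0.4485 0.0827 0.052 ]
yel near L,R [[0.4638, 0.1552, 0.052], [0.4215, 0.153, 0.052]] [0.4427 0.1541 0.052 ]
grn far [[0.4562, 0.2376, 0.052], [0.4141, 0.2416, 0.052]] [0.4352 0.2396 0.052 ]
[(0.71, 4059)]
((269.0661315917969, 93.64324951171875), (94.66656494140625, 46.723846435546875), 85.76361083984375)
[[0.4711, 0.0784, 0.055], [0.4281, 0.0732, 0.055], [0.419, 0.157, 0.055], [0.4652, 0.1627, 0.055]] [0.44583319 0.11784259 0.055     ]
```

```bash
python3 -c "
from h import *
go([.434,.119,.082],274.7)"
```

```text
go [11.34, -4.03, 17.65] twist -1.72
```

Emit:
{"name": "carry_out", "arguments": {"steps": [[[4,-1.5,0],-1],[[8,-3,3],-1.7],[[11.3,-4,7],-1.7],[[11.3,-4,11],-1.7],[[11.3,-4,15],-1.7],[[11.3,-4,17.5],-1.7],[[11.3,-4,17.5],-1.7],[[11.3,-4,17.5],-1.7]], "gripper": -1}}

```text
time_s: 10.35
tcp_pos: [0.4344, 0.119, 0.0839]
ee_rot: [[0.081, -0.997, -0.004], [-0.997, -0.081, 0.003], [-0.004, 0.004, -1.0]]
wrist_force: [0.3, 0.1, 0.5]
gripper_width: 0.358
```

```bash
python3 -c "
from h import *
st();go([.434,.119,.070],274.7)"
```

```text
t 10.35 tcp [0.4344 0.119  0.0839] xang -85.35 F [0.3 0.1 0.5] w 0.358 J [ 35.9  14.7 -33.8  -0.4 -41.6 -30.9]
go [0.0, 0.04, 1.39] twist -0.05
```

Emit:
{"name": "carry_out", "arguments": {"steps": [[[0,0,0],0],[[0,0,0],0],[[0,0,0],0],[[0,0,0],0],[[0,0,0.6],0],[[0,0,1.2],0],[[0,0,1.4],0],[[0,0,1.5],0],[[0,0,1.5],0]]}}

```text
time_s: 11.25
tcp_pos: [0.4342, 0.1189, 0.0692]
ee_rot: [[0.081, -0.997, -0.005], [-0.997, -0.081, 0.002], [-0.003, 0.004, -1.0]]
wrist_force: [-2.0, -0.6, 5.7]
gripper_width: 0.003
```

Emit:
{"name": "carry_out", "arguments": {"steps": [[[0,0,0.1],0],[[0,-0.3,0.1],0],[[0,-0.6,0.1],0],[[0,-0.9,0.1],0],[[0,-1.2,0.1],0],[[0,-1.5,0.1],0],[[0,-1.8,0.1],0],[[0,-2.1,0.1],0]]}}

```text
time_s: 12.05
tcp_pos: [0.4485, 0.1196, 0.0752]
ee_rot: [[0.083, -0.996, -0.018], [-0.997, -0.083, -0.003], [0.001, 0.018, -1.0]]
wrist_force: [-45.7, 9.0, 87.0]
gripper_width: 0.006
```

```bash
python3 - <<'E'
from h import *
st();im=cap('wrist');cv2.imwrite('pics/w3.png',im[:,:,::-1][:, :])
E
```

```text
t 12.05 tcp [0.4485 0.1196 0.0752] xang -85.22 F [-45.7   9.   87. ] w 0.006 J [ 34.8  17.1 -31.8  -0.7 -42.  -29.5]
```

View pics/w3.png

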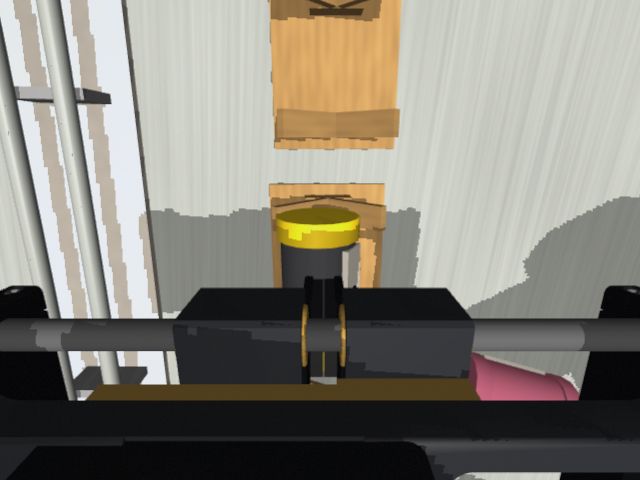

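Emit:
{"name": "carry_out", "arguments": {"steps": [[[0,0,-1],0],[[0,0,-2],0],[[0,0,-3],0],[[0,0,-3],0]]}}

```text
time_s: 12.5
tcp_pos: [0.4508, 0.1202, 0.1064]
ee_rot: [[0.084, -0.996, -0.014], [-0.996, -0.084, -0.002], [0.001, 0.014, -1.0]]
wrist_force: [1.0, 0.9, -0.3]
gripper_width: 0.003
```

```bash
python3 - <<'E'
from h import *
st();im=cap('wrist');cv2.imwrite('pics/w4.png',im[150:330,220:440,::-1].repeat(3,0).repeat(3,1))
print([(np.round(d['centre'],3).tolist(),round(d['confidence'],2)) for d in r.place_of('wrist','tin_yellow_c')])
E
```

```text
t 12.5 tcp [0.4508 0.1202 0.1064] xang -85.17 F [ 1.   0.9 -0.3] w 0.003 J [ 34.7  14.5 -29.7  -0.5 -46.6 -29.5]
[([0.447, 0.119, 0.048], 0.89)]
```

View pics/w4.png

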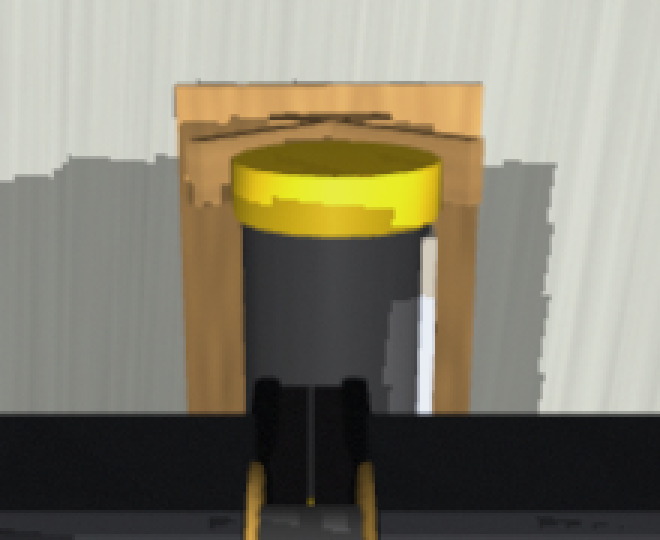

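The stroke didn't roll the tin: the panel is still at the right edge, crop (427,330), and the force climbed to 87 N. The card grips the caps, so I'll roll it on the bare table instead, between table and fingertips, where it should roll without slipping. Grasp yellow first.

```bash
python3 -c "
from h import *
go([.4455,.1195,.036],274.7)"
```

```text
go [-0.04, 0.31, 6.91] twist 0.09
```

Emit:
{"name": "carry_out", "arguments": {"steps": [[[0,0.3,0],0],[[0,0.3,0],0],[[0,0.3,0],0],[[0,0.3,0],0],[[0,0.3,0],0],[[0,0.3,0],0],[[0,0.3,0],0],[[0,0.3,0.5],0],[[0,0.3,1],0],[[0,0.3,2.5],0],[[0,0.3,4.5],0],[[0,0.3,6],0],[[0,0.3,6.9],0],[[0,0.3,6.9],0],[[0,0.3,6.9],0]], "gripper": 0.5}}

```text
time_s: 14.1
tcp_pos: [0.4459, 0.1193, 0.0362]
ee_rot: [[0.084, -0.996, -0.017], [-0.996, -0.084, -0.003], [0.002, 0.017, -1.0]]
wrist_force: [0.3, 0.1, 0.7]
gripper_width: 0.754
```

Emit:
{"name": "carry_out", "arguments": {"steps": [[[0,0,0],0],[[0,0,0],0],[[0,0,0],0],[[0,0,0],0],[[0,0,0],0],[[0,0,0],0],[[0,0,0],0],[[0,0,0],0]], "gripper": -1}}

```text
time_s: 14.9
tcp_pos: [0.4447, 0.1189, 0.0363]
ee_rot: [[0.083, -0.996, -0.019], [-0.997, -0.083, -0.004], [0.003, 0.019, -1.0]]
wrist_force: [-4.3, 2.1, 4.8]
gripper_width: 0.453
```

Emit:
{"name": "carry_out", "arguments": {"steps": [[[0,0,-1],0],[[0,0,-3],0],[[0,0,-7],0],[[0,0,-11],0],[[0,0,-15],0],[[0,0,-19],0],[[0,0,-19],0]]}}

```text
time_s: 15.6
tcp_pos: [0.4518, 0.1211, 0.2328]
ee_rot: [[0.084, -0.996, -0.006], [-0.996, -0.084, 0.002], [-0.002, 0.006, -1.0]]
wrist_force: [0.8, 1.4, -1.6]
gripper_width: 0.452
```

```bash
python3 -c "
from h import *
st();go([.56,-.33,.225],274.7)
cap('top')
for t in ['stand_v','stand','jar','lane_front']:
    print(t,[(np.round(d['centre'],3).tolist(),round(d['confidence'],2)) for d in r.place_of('top',t)][:4])
"
```

```text
t 15.6 tcp [0.4518 0.1211 0.2328] xang -85.17 F [ 0.8  1.4 -1.6] w 0.452 J [ 34.8   6.2 -19.4  -0.3 -64.6 -29.8]
go [45.86, -6.99, 0.63] twist 0.13
stand_v [([0.456, -0.2, -0.001], 0.58), ([0.444, 0.12, -0.004], 0.44)]
stand [([0.456, -0.2, -0.001], 0.58), ([0.444, 0.12, -0.004], 0.44)]
jar [([0.477, -0.467, -0.001], 0.89)]
lane_front [([0.619, -0.186, 0.059], 0.6)]
```

Emit:
{"name": "carry_out", "arguments": {"steps": [[[5,-1.2,0],0],[[10,-2.4,0],0],[[15,-3.6,0],0],[[20,-4.5,0],0],[[25,-5,0],0],[[30,-6,0],0],[[35,-6.7,0],0],[[40,-7.2,0],0],[[45,-7.7,0],0],[[48.8,-7.7,0],0],[[48.8,-7.7,0],0],[[48.8,-7.7,0],0]]}}

```text
time_s: 17.05
tcp_pos: [0.5633, -0.3616, 0.2216]
ee_rot: [[0.08, -0.996, -0.027], [-0.997, -0.08, -0.004], [0.001, 0.027, -1.0]]
wrist_force: [0.0, -0.7, -1.9]
gripper_width: 0.449
```

```bash
python3 -c "
from h import *
st();go([.57,-.36,.009],274.7)
cap('top')
for t in ['tin_yellow_c','stand_v']:
    print(t,[(np.round(d['centre'],3).tolist(),round(d['confidence'],2)) for d in r.place_of('top',t)][:4])
"
```

```text
t 17.05 tcp [ 0.5633 -0.3616  0.2216] xang -85.39 F [ 0.  -0.7 -1.9] w 0.449 J [-18.6  27.1   8.1   0.7 -72.4  22.9]
go [-0.13, -1.26, 21.24] twist -0.09
tin_yellow_c [([0.566, -0.36, 0.235], 0.74)]
stand_v [([0.453, -0.2, -0.002], 0.92)]
```

Emit:
{"name": "carry_out", "arguments": {"steps": [[[-0.1,-1.2,4],0],[[-0.1,-1.2,8],0],[[-0.1,-1.2,12],0],[[-0.1,-1.2,16],0],[[-0.1,-1.2,19],0],[[-0.1,-1.2,20.4],0],[[-0.1,-1.2,20.8],0],[[-0.1,-1.2,20.8],0],[[-0.1,-1.2,20.8],0]]}}

```text
time_s: 18.1
tcp_pos: [0.5728, -0.359, 0.0182]
ee_rot: [[0.085, -0.996, -0.02], [-0.996, -0.085, -0.007], [0.005, 0.02, -1.0]]
wrist_force: [-0.1, 0.2, -1.7]
gripper_width: 0.455
```

Emit:
{"name": "carry_out", "arguments": {"steps": [[[0,0,0.3],0],[[0,0,0.6],0],[[0,0,0.8],0],[[0,0,0.9],0],[[0,0,0.9],0]]}}

```text
time_s: 18.6
tcp_pos: [0.5723, -0.3591, 0.0088]
ee_rot: [[0.085, -0.996, -0.021], [-0.996, -0.085, -0.007], [0.005, 0.021, -1.0]]
wrist_force: [-0.1, 0.3, -2.5]
gripper_width: 0.452
```

Emit:
{"name": "carry_out", "arguments": {"steps": [[[0,0,0.1],0],[[0,0,0.2],0],[[0,0,0.2],0]]}}

```text
time_s: 18.9
tcp_pos: [0.5726, -0.3593, 0.0084]
ee_rot: [[0.085, -0.996, -0.02], [-0.996, -0.085, -0.007], [0.006, 0.021, -1.0]]
wrist_force: [-1.7, 2.1, 5.2]
gripper_width: 0.452
```

Emit:
{"name": "carry_out", "arguments": {"steps": [[[0,0,0],0],[[0,0,0],0],[[0,0,0],0],[[0,0,0],0],[[0,0,0],0],[[0,0,-1],0],[[0,0,-3],0],[[0,0,-6],0],[[-4,0,-10],0],[[-8,0,-13],0],[[-9,0,-13],0],[[-9,0,-13],0]], "gripper": 0.3}}

```text
time_s: 20.1
tcp_pos: [0.5689, -0.2672, 0.141]
ee_rot: [[0.088, -0.996, -0.014], [-0.996, -0.088, -0.008], [0.007, 0.015, -1.0]]
wrist_force: [0.7, 0.1, 0.2]
gripper_width: 0.649
```

```bash
python3 - <<'E'
from h import *
st();im=cap('wrist');cv2.imwrite('pics/w5.png',im[:320,:,::-1])
print([(np.round(d['centre'],3).tolist(),round(d['confidence'],2)) for d in r.place_of('wrist','tin_yellow_c')])
E
```

```text
t 20.1 tcp [ 0.5689 -0.2672  0.141 ] xang -84.94 F [0.7 0.1 0.2] w 0.649 J [-10.1  26.3  -5.3   0.7 -59.1  14.8]
[([0.571, -0.363, 0.022], 0.9)]
```

View pics/w5.png

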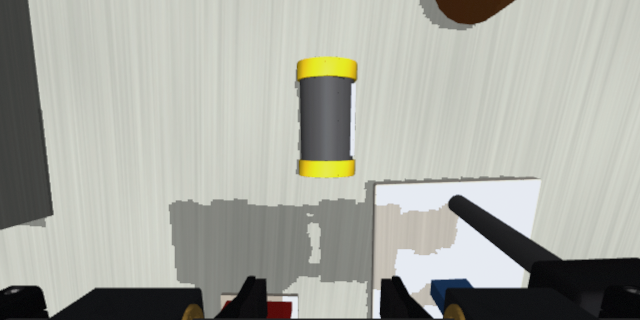

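Yellow lies at rest on the table at px (327,118), panel sliver on its right at (353,118). Next: shut the gripper, press lightly on top and roll toward +x.

```bash
cat >> h.py <<'E'
def panel(cam,c,ang,img):
    """brightness round the tin: centre c, axis world angle ang; phi from up, + toward the left-hand side (axis turned +90)"""
    a=np.radians(ang);u=np.array([np.cos(a),np.sin(a),0]);v=np.array([-u[1],u[0],0]);o=[]
    g=img.astype(int).min(2)
    for ph in range(-110,111,5):
        p=np.radians(ph);n=v*np.sin(p)+np.array([0,0,np.cos(p)])
        q=px(cam,[np.array(c)+u*t+n*.0195 for t in(-.022,-.018,-.014,.014,.018,.022)]).round().astype(int)
        o.append((ph,[int(g[y,x]) if 0<=x<640 and 0<=y<480 else -1 for x,y in q]))
    return o
E
python3 -c "
from h import *
im=cap('wrist')
for o in panel('wrist',[.571,-.362,.022],95,im): print(o)
go([.564,-.360,.052],275)"
```

```text
(-110, [67, 66, 66, 67, 66, 66])
(-105, [62, 61, 60, 62, 62, 60])
(-100, [62, 61, 60, 62, 62, 60])
(-95, [56, 56, 55, 56, 56, 54])
(-90, [56, 55, 56, 56, 56, 55])
(-85, [56, 55, 56, 56, 56, 55])
(-80, [56, 55, 56, 56, 56, 55])
(-75, [63, 62, 62, 63, 62, 61])
(-70, [63, 62, 62, 63, 62, 61])
(-65, [67, 65, 65, 68, 66, 66])
(-60, [66, 70, 69, 69, 70, 70])
(-55, [71, 72, 73, 72, 71, 71])
(-50, [77, 75, 76, 77, 77, 76])
(-45, [77, 81, 81, 79, 79, 80])
(-40, [82, 81, 81, 82, 83, 82])
(-35, [80, 83, 83, 85, 84, 84])
(-30, [81, 88, 87, 89, 89, 88])
(-25, [92, 91, 91, 91, 90, 92])
(-20, [96, 95, 95, 93, 93, 93])
(-15, [100, 101, 100, 103, 102, 102])
(-10, [106, 107, 107, 107, 106, 106])
(-5, [107, 107, 108, 108, 108, 108])
(0, [106, 107, 107, 107, 107, 108])
(5, [103, 104, 104, 104, 104, 104])
(10, [96, 97, 98, 97, 97, 97])
(15, [83, 93, 93, 93, 92, 92])
(20, [81, 91, 90, 91, 91, 90])
(25, [56, 88, 88, 89, 89, 89])
(30, [77, 84, 84, 84, 86, 86])
(35, [81, 82, 82, 82, 83, 84])
(40, [78, 77, 78, 80, 80, 79])
(45, [66, 71, 74, 73, 72, 72])
(50, [66, 131, 159, 108, 109, 132])
(55, [61, 213, 232, 232, 232, 213])
(60, [36, 232, 231, 232, 232, 232])
(65, [78, 232, 231, 228, 232, 232])
(70, [78, 221, 226, 228, 229, 222])
(75, [150, 192, 210, 217, 220, 195])
(80, [190, 189, 210, 217, 220, 206])
(85, [190, 189, 210, 217, 220, 206])
(90, [190, 189, 210, 217, 220, 206])
(95, [186, 189, 226, 217, 220, 225])
(100, [195, 220, 226, 228, 229, 225])
(105, [212, 232, 232, 232, 232, 232])
(110, [202, 232, 232, 232, 232, 232])
go [9.02, 0.86, 8.56] twist -0.14
```

Emit:
{"name": "carry_out", "arguments": {"steps": [[[3,0.9,0],0],[[6,0.9,0],0],[[9,0.9,0],0],[[9,0.9,2],0],[[9,0.9,4],0],[[9,0.9,6],0],[[9,0.9,8],0],[[9,0.9,8.6],0],[[9,0.9,8.6],0],[[9,0.9,8.6],0],[[9,0.9,8.6],0]], "gripper": -1}}

```text
time_s: 21.35
tcp_pos: [0.5642, -0.3603, 0.0527]
ee_rot: [[0.085, -0.996, -0.02], [-0.996, -0.085, -0.007], [0.006, 0.021, -1.0]]
wrist_force: [0.2, 0.1, 1.3]
gripper_width: 0.001
```

```bash
python3 -c "
from h import *
st();go([.564,-.360,.0415],275)"
```

```text
t 21.35 tcp [ 0.5642 -0.3603  0.0527] xang -85.14 F [0.2 0.1 1.3] w 0.001 J [-18.4  35.1  -3.9   1.  -51.9  22.6]
go [-0.04, -0.0, 1.12] twist -0.14
```

Emit:
{"name": "carry_out", "arguments": {"steps": [[[0,0,0.5],0],[[0,0,0.9],0],[[0,0,1.1],0],[[0,0,1.2],0],[[0,0,1.2],0]]}}

```text
time_s: 21.85
tcp_pos: [0.5646, -0.3603, 0.042]
ee_rot: [[0.085, -0.996, -0.019], [-0.996, -0.085, -0.008], [0.006, 0.02, -1.0]]
wrist_force: [0.2, 0.8, 4.0]
gripper_width: 0.007
```

Emit:
{"name": "carry_out", "arguments": {"steps": [[[0,0,0.05],0],[[0,-0.3,0.05],0],[[0,-0.6,0.05],0],[[0,-0.9,0.05],0],[[0,-1.2,0.05],0],[[0,-1.5,0.03],0],[[0,-1.8,0.03],0],[[0,-2.1,0.02],0],[[0,-2.1,0.02],0]]}}

```text
time_s: 22.75
tcp_pos: [0.5869, -0.3584, 0.0423]
ee_rot: [[0.086, -0.996, -0.017], [-0.996, -0.086, -0.009], [0.007, 0.018, -1.0]]
wrist_force: [-0.5, 1.7, 6.1]
gripper_width: 0.005
```

Emit:
{"name": "carry_out", "arguments": {"steps": [[[0,-0.3,0],0],[[0,-0.6,0],0],[[0,-0.9,0],0],[[0,-1.2,0],0],[[0,-1.2,0],0],[[0,-1.2,-0.2],0],[[0,-1.2,-1],0],[[-3,-1.2,-5],0],[[-7,0,-9],0],[[-9,0,-10],0],[[-9,0,-10],0],[[-9,0,-10],0]]}}

```text
time_s: 23.95
tcp_pos: [0.5808, -0.2676, 0.1423]
ee_rot: [[0.087, -0.996, -0.016], [-0.996, -0.087, -0.009], [0.007, 0.017, -1.0]]
wrist_force: [-0.7, -0.0, 0.2]
gripper_width: 0.004
```

```bash
cat >> h.py <<'E'
def tin(cam,t,h,near=None,name=None):
    """centre, axis angle and bright phi range of tin t lying with axis at height h"""
    im=cap(cam,name);L=r.place_of(cam,t);print([(np.round(d['centre'],3).tolist(),round(d['confidence'],2)) for d in L][:4])
    M=[d for d in r.cut_out(cam,t)]
    def cen(d):
        ys,xs=np.nonzero(d['pixels']);return ray(cam,[[xs.mean(),ys.mean()]],h)[0]
    if near is None: near=L[0]['centre']
    M=sorted(M,key=lambda d:np.linalg.norm(cen(d)[:2]-np.array(near)[:2]))
    if not M: print('no mask');return
    w=cv2.minAreaRect(np.argwhere(M[0]['pixels'])[:,::-1].astype(np.float32));b=ray(cam,cv2.boxPoints(w),h+.005)
    e=b[1]-b[0] if np.linalg.norm(b[1]-b[0])>np.linalg.norm(b[2]-b[1]) else b[2]-b[1]
    ang=np.degrees(np.arctan2(e[1],e[0]))%180;c=cen(M[0]);c[2]=h
    print('mask centre',c.round(4),'axis',round(ang,1),'box',np.round(w[1],0))
    P=panel(cam,c,ang,im);print('phi bright',[(p,sorted(v)[2]) for p,v in P if sorted(v)[2]>125])
E
python3 -c "
from h import *
st();tin('wrist','tin_yellow_c',.022)"
```

```text
t 23.95 tcp [ 0.5808 -0.2676  0.1423] xang -85.01 F [-0.7 -0.   0.2] w 0.004 J [ -9.9  27.3  -3.5   0.8 -60.1  14.5]
[]Traceback (most recent call last):
  File "<string>", line 3, in <module>
    st();tin('wrist','tin_yellow_c',.022)
         ~~~^^^^^^^^^^^^^^^^^^^^^^^^^^^^^
  File "h.py", line 39, in tin
    if near is None: near=L[0]['centre']
                          ~^^^
IndexError: list index out of range
```

```bash
python3 -c "
from h import *
tin('wrist','tin_yellow_c',.022,[.588,-.36],'w6')
im=cv2.imread('pics/w6.png');cv2.imwrite('pics/w6.png',im[:320])"
```

```text
[([0.591, -0.359, 0.019], 0.87)]
mask centre [ 0.5912 -0.3585  0.022 ] axis 95.9 box [119.  59.]
phi bright [(10, 128), (15, 186), (20, 226), (25, 225), (30, 225), (35, 225), (40, 225), (45, 225), (50, 225), (55, 225), (60, 225), (65, 225), (70, 225), (75, 223), (80, 223), (85, 223), (90, 223), (95, 223), (100, 224), (105, 225), (110, 225)]
```

View pics/w6.png

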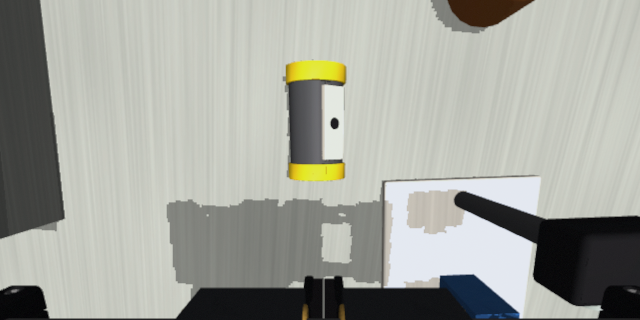

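Rolling works: the panel is now at (333,123), about 39° from up. One more stroke of about 2.9 cm.

```bash
python3 -c "
from h import *
go([.580,-.358,.046],275.5)"
```

```text
go [8.84, 0.61, 9.51] twist -0.62
```

Emit:
{"name": "carry_out", "arguments": {"steps": [[[3,0.6,0],-0.6],[[6,0.6,0],-0.6],[[8.8,0.6,2],-0.6],[[8.8,0.6,5],-0.6],[[8.8,0.6,8],-0.6],[[8.8,0.6,9.2],-0.6],[[8.8,0.6,9.5],-0.6],[[8.8,0.6,9.8],-0.6],[[8.8,0.6,9.9],-0.6],[[8.8,0.6,9.9],-0.6]]}}

```text
time_s: 25.25
tcp_pos: [0.5808, -0.3577, 0.0435]
ee_rot: [[0.096, -0.995, -0.017], [-0.995, -0.096, -0.009], [0.008, 0.018, -1.0]]
wrist_force: [0.4, -0.6, 1.0]
gripper_width: 0.002
```

Emit:
{"name": "carry_out", "arguments": {"steps": [[[0,0,0.15],0],[[0,0,0.25],0],[[0,0,0.25],0],[[0,-0.3,0.25],0],[[0,-0.6,0.25],0],[[0,-0.9,0.24],0],[[0,-1.2,0.23],0],[[0,-1.5,0.22],0],[[0,-1.8,0.22],0],[[0,-2.1,0.21],0],[[0,-2.4,0.2],0],[[0,-2.7,0.2],0],[[0,-3,0.2],0],[[0,-3,0.2],0]]}}

```text
time_s: 26.65
tcp_pos: [0.6123, -0.3552, 0.0423]
ee_rot: [[0.097, -0.995, -0.014], [-0.995, -0.097, -0.011], [0.009, 0.015, -1.0]]
wrist_force: [-0.2, 0.5, 4.9]
gripper_width: 0.006
```

Emit:
{"name": "carry_out", "arguments": {"steps": [[[0,0,-0.2],0],[[0,0,-1],0],[[-3,0.6,-5],0],[[-7,1.2,-9],0],[[-9,1.2,-10],0],[[-9,1.2,-10],0],[[-9,1.2,-10],0]], "gripper": 0.5}}

```text
time_s: 27.35
tcp_pos: [0.5931, -0.2651, 0.142]
ee_rot: [[0.098, -0.995, -0.014], [-0.995, -0.098, -0.011], [0.009, 0.015, -1.0]]
wrist_force: [-0.2, 0.5, -0.2]
gripper_width: 0.555
```

```bash
python3 -c "
from h import *
st();tin('wrist','tin_yellow_c',.022,[.605,-.36])"
```

```text
t 27.35 tcp [ 0.5931 -0.2651  0.142 ] xang -84.39 F [-0.2  0.5 -0.2] w 0.555 J [ -9.5  28.2  -2.1   0.8 -60.5  14.7]
[([0.609, -0.357, 0.02], 0.8), ([0.622, -0.187, -0.001], 0.67)]
mask centre [ 0.6058 -0.358   0.022 ] axis 96.4 box [120.  59.]
phi bright [(-30, 198), (-25, 230), (-20, 230), (-15, 230), (-10, 229), (-5, 230), (0, 229), (5, 229), (10, 230), (15, 229), (20, 229), (85, 130), (90, 130)]
```

```bash
python3 -c "
from h import *
go([.607,-.358,.009],276.2)"
```

```text
go [9.16, -0.81, 13.17] twist -0.71
```

Emit:
{"name": "carry_out", "arguments": {"steps": [[[3,-0.4,0],-0.7],[[6,-0.8,0],-0.7],[[9.2,-0.8,2],-0.7],[[9.2,-0.8,5],-0.7],[[9.2,-0.8,9],-0.7],[[9.2,-0.8,12],-0.7],[[9.2,-0.8,13.1],-0.7],[[9.2,-0.8,13.2],-0.7],[[9.2,-0.8,13.3],-0.7]]}}

```text
time_s: 28.4
tcp_pos: [0.6078, -0.3593, 0.0087]
ee_rot: [[0.108, -0.994, -0.015], [-0.994, -0.108, -0.011], [0.01, 0.016, -1.0]]
wrist_force: [0.9, 0.4, 0.8]
gripper_width: 0.752
```

Emit:
{"name": "carry_out", "arguments": {"steps": [[[0,0,0],0],[[0,0,0],0],[[0,0,0],0],[[0,0,0],0],[[0,0,0],0],[[0,0,0],0],[[0,0,0],0],[[0,0,0],0]], "gripper": -1}}

```text
time_s: 29.2
tcp_pos: [0.6079, -0.3593, 0.0094]
ee_rot: [[0.108, -0.994, -0.015], [-0.994, -0.108, -0.012], [0.01, 0.016, -1.0]]
wrist_force: [-2.4, 0.9, 4.8]
gripper_width: 0.453
```

Emit:
{"name": "carry_out", "arguments": {"steps": [[[0,0,-1],0],[[0,0,-4],0],[[0,0,-8],0],[[0,0,-12],0],[[0,0,-16],0],[[0,0,-20],0],[[0,0,-24],0],[[0,0,-25.5],0],[[0,0,-25.5],0]]}}

```text
time_s: 30.1
tcp_pos: [0.6128, -0.3567, 0.2676]
ee_rot: [[0.108, -0.994, -0.009], [-0.994, -0.108, -0.014], [0.013, 0.01, -1.0]]
wrist_force: [-0.7, 0.3, -1.9]
gripper_width: 0.45
```

```bash
python3 -c "
from h import *
st();go([.45,-.15,.262],274)"
```

```text
t 30.1 tcp [ 0.6128 -0.3567  0.2676] xang -83.78 F [-0.7  0.3 -1.9] w 0.45 J [-16.8  29.3  18.2   0.9 -79.1  22.8]
go [-22.32, 13.94, 0.42] twist 2.22
```

Emit:
{"name": "carry_out", "arguments": {"steps": [[[-4,3,0],1],[[-8,6,0],2.2],[[-12,9,0],2.2],[[-17,12,0],2.2],[[-21,14,0],2.2],[[-22.3,14,0.4],2.2],[[-22.3,14,0.4],2.2],[[-22.3,14,0.4],2.2]]}}

```text
time_s: 30.9
tcp_pos: [0.449, -0.1501, 0.2611]
ee_rot: [[0.071, -0.997, -0.011], [-0.997, -0.071, -0.014], [0.013, 0.012, -1.0]]
wrist_force: [1.1, -0.1, -2.2]
gripper_width: 0.451
```

```bash
python3 - <<'E'
from h import *
st();im=cap('wrist');cv2.imwrite('pics/w7.png',im[:,:,::-1])
for t in ['stand_v','stand']:
    print(t,[(np.round(d['centre'],3).tolist(),round(d['confidence'],2)) for d in r.place_of('wrist',t)][:4])
# blue block mask
b=(im[:,:,2].astype(int)-im[:,:,0]>50)&(im[:,:,2]>70)
n,l,s,c=cv2.connectedComponentsWithStats(b.astype(np.uint8));print([(s[i].tolist(),c[i].round(1).tolist()) for i in range(1,n) if s[i,4]>100])
E
```

```text
t 30.9 tcp [ 0.449  -0.1501  0.2611] xang -85.94 F [ 1.1 -0.1 -2.2] w 0.451 J [  1.8   5.6 -16.3   0.8 -68.7   2. ]
stand_v [([0.453, -0.193, 0.005], 0.83), ([0.453, -0.201, 0.119], 0.61)]
stand [([0.453, -0.193, 0.005], 0.83), ([0.453, -0.201, 0.119], 0.61)]
[([282, 121, 76, 21, 1255], [319.8, 131.7]), ([288, 198, 71, 23, 1106], [323.4, 208.5])]
```

View pics/w7.png

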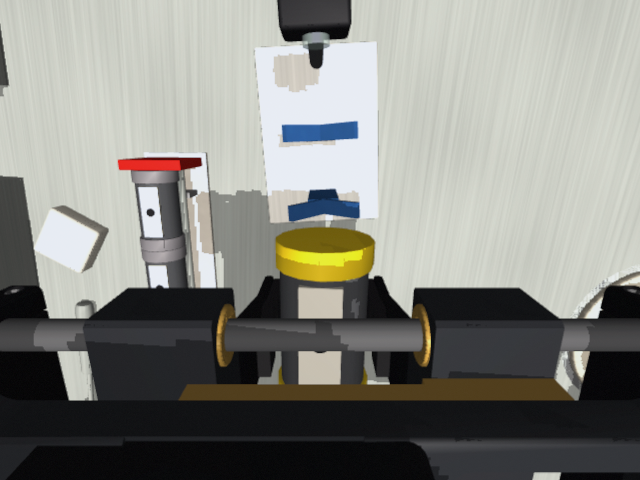

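```bash
python3 - <<'E'
from h import *
im=r.capture('wrist')
b=((im[:,:,2].astype(int)-im[:,:,0]>50)&(im[:,:,2]>70)).astype(np.uint8)
n,l,s,c=cv2.connectedComponentsWithStats(b)
for i in range(1,n):
    if s[i,4]>400:
        ys,xs=np.nonzero(l==i);L=[xs.min(),ys[xs<xs.min()+4].mean()];R=[xs.max(),ys[xs>xs.max()-4].mean()]
        print(ray('wrist',[L,R],.117).round(4).tolist(),ray('wrist',[L,R],.117).mean(0).round(4))
e=ray('wrist',[[377,43],[377,216],[256,48],[270,222]],.012);print(e.round(4).tolist(),'edges ang',[np.degrees(np.arctan2(*(e[i+1]-e[i])[1::-1])) for i in(0,2)],e.mean(0))
E
```

```text
[[0.4873, -0.23, 0.117], [0.4253, -0.2362, 0.117]] [ 0.4563 -0.2331  0.117 ]
[[0.4794, -0.1629, 0.117], [0.418, -0.1697, 0.117]] [ 0.4487 -0.1663  0.117 ]
[[0.403, -0.3294, 0.012], [0.3827, -0.1456, 0.012], [0.5292, -0.3156, 0.012], [0.5091, -0.1298, 0.012]] edges ang [np.float64(96.27787503705441), np.float64(96.18554654952698)] [ 0.45600255 -0.23012717  0.012     ]
```

```bash
python3 -c "
from h import *
go([.4525,-.1995,.112],276.4)"
```

```text
go [4.67, -0.11, 15.01] twist -2.46
```

Emit:
{"name": "carry_out", "arguments": {"steps": [[[2,0,0],-1.2],[[4,-0.1,0],-2.4],[[4.7,-0.1,0],-2.4],[[4.7,-0.1,3],-2.4],[[4.7,-0.1,7],-2.4],[[4.7,-0.1,11],-2.4],[[4.7,-0.1,13.5],-2.4],[[4.7,-0.1,14.8],-2.4],[[4.7,-0.1,14.8],-2.4],[[4.7,-0.1,14.8],-2.4]]}}

```text
time_s: 32.1
tcp_pos: [0.453, -0.2002, 0.1144]
ee_rot: [[0.11, -0.994, -0.01], [-0.994, -0.11, -0.014], [0.013, 0.011, -1.0]]
wrist_force: [0.2, -0.5, -1.5]
gripper_width: 0.453
```

```bash
python3 -c "
from h import *
st();go([.4525,-.1995,.107],276.4)"
```

```text
t 32.1 tcp [ 0.453  -0.2002  0.1144] xang -83.68 F [ 0.2 -0.5 -1.5] w 0.453 J [ -4.5  16.1 -26.4   1.1 -48.   10. ]
go [-0.08, 0.04, 0.74] twist -0.08
```

Emit:
{"name": "carry_out", "arguments": {"steps": [[[0,0,0.3],0],[[0,0,0.6],0],[[0,0,0.75],0],[[0,0,0.75],0]]}}

```text
time_s: 32.5
tcp_pos: [0.4534, -0.2006, 0.1085]
ee_rot: [[0.111, -0.994, -0.009], [-0.994, -0.111, -0.015], [0.014, 0.01, -1.0]]
wrist_force: [-2.5, -0.9, 5.2]
gripper_width: 0.451
```

Emit:
{"name": "carry_out", "arguments": {"steps": [[[0,0,0],0],[[0,0,0],0],[[0,0,0],0],[[0,0,0],0],[[0,0,0],0],[[0,0,-1],0],[[-1,0,-4],0],[[-3,0,-8],0],[[-5,0,-12],0],[[-5,0,-15],0],[[-5,0,-15],0],[[-5,0,-15],0]], "gripper": 0.5}}

```text
time_s: 33.7
tcp_pos: [0.4492, -0.1484, 0.2588]
ee_rot: [[0.111, -0.994, -0.006], [-0.994, -0.111, -0.014], [0.014, 0.008, -1.0]]
wrist_force: [-0.0, -0.6, -1.5]
gripper_width: 0.752
```

```bash
python3 -c "
from h import *
st();tin('wrist','tin_yellow_c',.12,[.4525,-.2])
go([.4525,-.1995,.106],276.4)
for t in ['tin_old1_c','tin_old2_c']:
    print(t,[(np.round(d['centre'],3).tolist(),round(d['confidence'],2)) for d in r.place_of('wrist',t)][:4])
"
```

```text
t 33.7 tcp [ 0.4492 -0.1484  0.2588] xang -83.64 F [-0.  -0.6 -1.5] w 0.752 J [  2.    5.5 -16.7   0.9 -68.1   4. ]
[([0.454, -0.2, 0.118], 0.77)]
mask centre [ 0.4499 -0.1957  0.12  ] axis 97.6 box [102.  53.]
phi bright [(-30, 160), (-25, 224), (-20, 224), (-15, 224), (-10, 224), (-5, 224), (0, 224), (5, 225), (10, 224), (15, 225), (20, 224), (75, 142), (80, 142), (85, 142), (90, 142), (95, 142)]
go [4.89, -0.05, 15.13] twist -0.08
tin_old1_c [([0.615, -0.147, 0.059], 0.96)]
tin_old2_c [([0.611, -0.065, 0.062], 0.76)]
```

Emit:
{"name": "carry_out", "arguments": {"steps": [[[2,0,0],0],[[4.9,0,2],0],[[4.9,0,5],0],[[4.9,0,9],0],[[4.9,0,12.5],0],[[4.9,0,14.5],0],[[4.9,0,15.2],0],[[4.9,0,15.3],0],[[4.9,0,15.3],0]]}}

```text
time_s: 34.85
tcp_pos: [0.453, -0.2, 0.105]
ee_rot: [[0.11, -0.994, -0.01], [-0.994, -0.11, -0.015], [0.014, 0.012, -1.0]]
wrist_force: [0.5, -0.6, 1.0]
gripper_width: 0.75
```

Emit:
{"name": "carry_out", "arguments": {"steps": [[[0,0,0],0],[[0,0,0],0],[[0,0,0],0],[[0,0,0],0],[[0,0,0],0],[[0,0,0],0],[[0,0,0],0],[[0,0,0],0]], "gripper": -1}}

```text
time_s: 35.65
tcp_pos: [0.4521, -0.2001, 0.1053]
ee_rot: [[0.111, -0.994, -0.012], [-0.994, -0.111, -0.016], [0.014, 0.014, -1.0]]
wrist_force: [-4.1, 0.4, 6.3]
gripper_width: 0.452
```

Emit:
{"name": "carry_out", "arguments": {"steps": [[[0,0,-1],0],[[0,0,-3],0],[[0,0,-7],0],[[0,0,-9],0],[[0,0,-9],0]]}}

```text
time_s: 36.15
tcp_pos: [0.4557, -0.1989, 0.1988]
ee_rot: [[0.111, -0.994, -0.003], [-0.994, -0.111, -0.017], [0.016, 0.005, -1.0]]
wrist_force: [-0.1, 0.2, -2.1]
gripper_width: 0.45
```

```bash
python3 -c "
from h import *
st();go([.604,.03,.19],273.3);go([.604,.03,.052],273.3)"
```

```text
t 36.15 tcp [ 0.4557 -0.1989  0.1988] xang -83.62 F [-0.1  0.2 -2.1] w 0.45 J [ -4.2  10.6 -19.7   1.1 -59.7  10. ]
go [-21.12, -17.28, 0.46] twist 3.08
go [-21.34, -17.35, 14.25] twist 3.08
```

Emit:
{"name": "carry_out", "arguments": {"steps": [[[-4,-3.5,0],1],[[-8,-7,0],2],[[-12,-10.5,0],3.1],[[-16,-14,0],3.1],[[-20,-17,0],3.1],[[-21.2,-17.3,0],3.1],[[-21.2,-17.3,1],3.1],[[-21.3,-17.3,5],3.1],[[-21.3,-17.3,9],3.1],[[-21.3,-17.3,12],3.1],[[-21.3,-17.3,13.8],3.1],[[-21.3,-17.3,14],3.1],[[-21.3,-17.3,14],3.1]]}}

```text
time_s: 37.45
tcp_pos: [0.603, 0.029, 0.0537]
ee_rot: [[0.057, -0.998, -0.005], [-0.998, -0.057, -0.017], [0.017, 0.006, -1.0]]
wrist_force: [0.1, 0.2, -2.0]
gripper_width: 0.45
```

```bash
python3 -c "
from h import *
st();go([.604,.03,.0458],273.3)"
```

```text
t 37.45 tcp [0.603  0.029  0.0537] xang -86.75 F [ 0.1  0.2 -2. ] w 0.45 J [ 18.5  29.6 -14.6   1.2 -46.4 -16.1]
go [-0.11, -0.11, 0.78] twist -0.05
```

Emit:
{"name": "carry_out", "arguments": {"steps": [[[0,0,0.3],0],[[0,0,0.6],0],[[0,0,0.75],0],[[0,0,0.8],0],[[0,0,0.8],0]]}}

```text
time_s: 37.95
tcp_pos: [0.6037, 0.0289, 0.0466]
ee_rot: [[0.057, -0.998, -0.003], [-0.998, -0.057, -0.017], [0.017, 0.004, -1.0]]
wrist_force: [0.4, 0.2, 0.5]
gripper_width: 0.453
```

Emit:
{"name": "carry_out", "arguments": {"steps": [[[0,0,0],0],[[0,0,0],0],[[0,0,0],0],[[0,0,0],0],[[0,0,0],0],[[0,0,-1],0],[[0,0,-4],0],[[0,0,-8],0],[[0,0,-12],0],[[-5,0,-16],0],[[-9,0,-17],0],[[-9,0,-17],0],[[-9,0,-17],0]], "gripper": 0.5}}

```text
time_s: 39.25
tcp_pos: [0.5989, 0.1229, 0.2161]
ee_rot: [[0.059, -0.998, -0.001], [-0.998, -0.059, -0.016], [0.016, 0.002, -1.0]]
wrist_force: [0.2, -0.5, -0.0]
gripper_width: 0.748
```

```bash
python3 -c "
from h import *
st();tin('wrist','tin_yellow_c',.06,[.604,.03],'w8')
for t in ['tin_old1_c','tin_old2_c']:
    print(t,[(np.round(d['centre'],3).tolist(),round(d['confidence'],2)) for d in r.place_of('wrist',t)][:4])
go([.50,.25,.25],273.3)
im=cv2.imread('pics/w8.png');cv2.imwrite('pics/w8.png',im[:320])"
```

```text
t 39.25 tcp [0.5989 0.1229 0.2161] xang -86.6 F [ 0.2 -0.5 -0. ] w 0.748 J [ 27.2  21.1  -2.2   0.9 -67.1 -24.1]
[([0.606, 0.03, 0.061], 0.66)]
mask centre [0.6041 0.0286 0.06  ] axis 94.3 box [105.  53.]
phi bright [(-35, 231), (-30, 231), (-25, 231), (-20, 231), (-15, 231), (-10, 231), (-5, 231), (0, 231), (5, 231), (10, 231), (15, 212), (80, 165), (85, 165), (90, 165)]
tin_old1_c []
tin_old2_c []
go [-13.43, 9.16, -3.76] twist -0.11
```

View pics/w8.png

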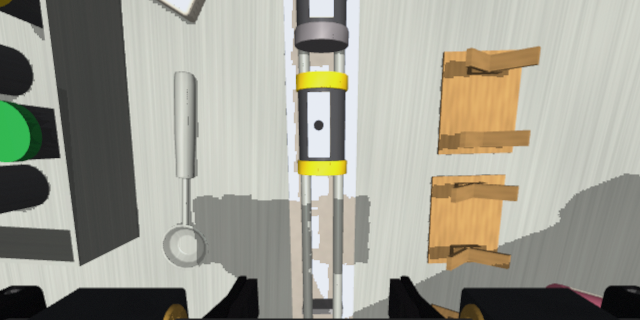

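```bash
python3 - <<'E'
from h import *
im=cv2.imread('pics/w8.png').astype(int)
for y in (100,108,115,135,145,152): print(y,im[y,294:352].min(1).tolist())
for y in (78,165):
    m=(im[y,:,2]-im[y,:,0]>60);x=np.nonzero(m)[0];x=x[(x>280)&(x<365)];print('cap',y,x.min(),x.max())
print(px('wrist',[[.604,.03,.06],[.604,.03,.08],[.6239,.031,.06],[.5841,.029,.06]]).round(1).tolist())
E
```

```text
100 [177, 177, 177, 157, 90, 49, 56, 62, 66, 71, 74, 76, 87, 167, 231, 231, 231, 231, 231, 231, 232, 231, 231, 231, 231, 231, 231, 231, 231, 231, 231, 231, 231, 231, 231, 209, 108, 90, 89, 90, 88, 88, 87, 86, 82, 79, 77, 73, 68, 62, 67, 162, 231, 231, 231, 231, 231, 231]
108 [223, 174, 175, 155, 88, 48, 55, 61, 65, 70, 74, 76, 75, 158, 231, 231, 231, 231, 231, 231, 231, 231, 231, 231, 231, 231, 231, 231, 231, 231, 231, 231, 231, 231, 231, 212, 120, 90, 88, 90, 89, 88, 87, 85, 82, 80, 76, 73, 67, 61, 72, 165, 231, 231, 231, 231, 231, 231]
115 [174, 174, 175, 164, 117, 47, 54, 60, 65, 69, 73, 76, 77, 161, 231, 231, 232, 231, 231, 232, 231, 231, 231, 231, 231, 231, 231, 231, 231, 231, 231, 231, 231, 231, 231, 212, 120, 90, 89, 90, 89, 88, 87, 85, 81, 79, 77, 72, 66, 61, 70, 165, 231, 231, 231, 231, 231, 231]
135 [224, 177, 177, 176, 147, 59, 51, 57, 63, 68, 72, 75, 76, 133, 212, 231, 231, 232, 232, 231, 231, 231, 231, 231, 231, 231, 231, 232, 231, 231, 231, 231, 231, 231, 232, 213, 120, 90, 88, 88, 89, 88, 87, 85, 81, 80, 77, 71, 65, 60, 95, 183, 231, 231, 231, 231, 231, 231]
145 [225, 180, 180, 179, 152, 65, 49, 57, 62, 68, 72, 75, 70, 100, 187, 231, 231, 232, 232, 231, 231, 231, 231, 231, 232, 231, 232, 231, 231, 231, 231, 231, 231, 232, 231, 212, 118, 90, 88, 89, 89, 88, 87, 85, 80, 78, 76, 70, 65, 59, 124, 209, 232, 231, 231, 231, 231, 231]
152 [232, 231, 224, 177, 156, 88, 48, 56, 62, 68, 72, 75, 76, 115, 193, 231, 232, 231, 231, 232, 231, 231, 231, 231, 231, 231, 232, 231, 231, 232, 231, 231, 232, 231, 231, 208, 106, 90, 88, 89, 90, 88, 87, 84, 82, 78, 75, 70, 65, 58, 124, 208, 231, 231, 231, 231, 231, 231]
cap 78 296 347
cap 165 298 345
[[322.2, 123.7], [322.3, 122.3], [298.8, 123.5], [345.5, 123.8]]
```

Yellow sits in the lane at (322,123), behind old2, with its panel about 8° off up (within 15°). Now green: look at it closely with the wrist and scene cameras.

```bash
python3 -c "
from h import *
go([.485,.365,.20],247)"
```

```text
go [-25.08, 9.99, 1.04] twist 26.19
```

Emit:
{"name": "carry_out", "arguments": {"steps": [[[-5,2,0],8],[[-10,4,0],16],[[-15,6,0],24],[[-20,8,0.5],26.2],[[-24,10,1],26.2],[[-25.1,10,1],26.2],[[-25.1,10,1],26.2],[[-25.1,10,1],26.2]]}}

```text
time_s: 40.3
tcp_pos: [0.4849, 0.3647, 0.1997]
ee_rot: [[-0.391, -0.92, -0.006], [-0.92, 0.391, -0.019], [0.02, -0.002, -1.0]]
wrist_force: [-0.3, 0.2, -0.0]
gripper_width: 0.754
```

```bash
python3 - <<'E'
from h import *
st();tin('wrist','tin_green_c',.05,[.4435,.277])
a=cap('wrist')[:320]
im=cap('scene');p=px('scene',[[.4435,.277,.05]])[0].astype(int);print(p)
s=im[p[1]-40:p[1]+40,p[0]-40:p[0]+40]
o=np.hstack([cv2.resize(a,(480,240)),cv2.resize(s,(240,240),interpolation=cv2.INTER_CUBIC)]);cv2.imwrite('pics/g1.png',o[:,:,::-1])
E
```

```text
t 40.3 tcp [0.4849 0.3647 0.1997] xang -113.02 F [-0.3  0.2 -0. ] w 0.754 J [ 52.4  21.7  -3.7   0.5 -65.7 -75.7]
[([0.308, 0.511, 0.027], 0.94), ([0.441, 0.278, 0.049], 0.9), ([0.267, 0.339, 0.022], 0.66)]
mask centre [0.4417 0.2721 0.05  ] axis 76.8 box [109.  54.]
phi bright []
[402 280]
```

View pics/g1.png

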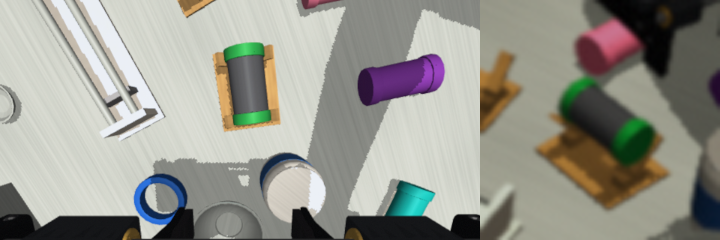

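```bash
python3 - <<'E'
from h import *
im=r.capture('wrist').astype(int)
m=((im[:,:,1]-im[:,:,0]>40)&(im[:,:,1]-im[:,:,2]>15)).astype(np.uint8);m[320:]=0
n,l,s,c=cv2.connectedComponentsWithStats(m)
I=[i for i in range(1,n) if s[i,4]>150];print([(s[i].tolist(),c[i].round(1).tolist()) for i in I])
I=[i for i in I if 280<c[i][0]<380][:2]
P=ray('wrist',[[s[i,0]+s[i,2]/2,s[i,1]+s[i,3]/2] for i in I],.06);e=P[1]-P[0];print(P.round(4).tolist(),np.degrees(np.arctan2(e[1],e[0])))
go([.4425,.2765,.08],255.5);go([.4425,.2765,.036],255.5)
E
```

```text
[([298, 56, 54, 26, 903], [324.7, 66.4]), ([311, 146, 50, 21, 746], [335.4, 156.4])]
[[0.4337, 0.2443, 0.06], [0.4514, 0.3095, 0.06]] 74.80556973004659
go [9.53, 0.55, 12.23] twist -8.62
go [9.45, 0.56, 16.63] twist -8.62
```

Emit:
{"name": "carry_out", "arguments": {"steps": [[[3,0.3,0],-4],[[6,0.5,0],-8],[[9.5,0.5,3],-8],[[9.5,0.5,7],-8],[[9.5,0.5,11],-8],[[9.5,0.5,14],-8],[[9.5,0.5,16],-8],[[9.5,0.5,16.7],-8],[[9.5,0.5,16.8],-8],[[9.5,0.5,16.8],-8]]}}

```text
time_s: 41.6
tcp_pos: [0.4436, 0.2762, 0.0352]
ee_rot: [[-0.261, -0.965, -0.003], [-0.965, 0.261, -0.017], [0.017, -0.001, -1.0]]
wrist_force: [-0.0, 0.0, -0.6]
gripper_width: 0.749
```

Emit:
{"name": "carry_out", "arguments": {"steps": [[[0,0,0],0],[[0,0,0],0],[[0,0,0],0],[[0,0,0],0],[[0,0,0],0],[[0,0,0],0],[[0,0,0],0],[[0,0,0],0]], "gripper": -1}}

```text
time_s: 42.4
tcp_pos: [0.4423, 0.2766, 0.0355]
ee_rot: [[-0.262, -0.965, -0.005], [-0.965, 0.262, -0.016], [0.017, 0.0, -1.0]]
wrist_force: [-5.5, 2.5, 3.8]
gripper_width: 0.45
```

Emit:
{"name": "carry_out", "arguments": {"steps": [[[0,0,-1],0],[[0,0,-3],0],[[0,0,-7],0],[[0,0,-11],0],[[0,0,-15],0],[[0,0,-19],0],[[0,0,-20.5],0],[[0,0,-20.5],0]]}}

```text
time_s: 43.2
tcp_pos: [0.4442, 0.2807, 0.2437]
ee_rot: [[-0.262, -0.965, -0.0], [-0.965, 0.262, -0.011], [0.011, -0.003, -1.0]]
wrist_force: [-0.1, 0.8, -2.1]
gripper_width: 0.453
```

```bash
python3 -c "
from h import *
st();go([.555,-.36,.235],275);go([.555,-.36,.02],275)
cap('top')
for t in ['stand_v','jar']:
    print(t,[(np.round(d['centre'],3).tolist(),round(d['confidence'],2)) for d in r.place_of('top',t)][:4])
"
```

```text
t 43.2 tcp [0.4442 0.2807 0.2437] xang -105.17 F [-0.1  0.8 -2.1] w 0.453 J [ 50.2  11.6 -11.4   0.4 -67.5 -65.6]
go [58.92, -27.45, 1.6] twist -20.17
go [58.69, -27.39, 23.1] twist -20.17
stand_v [([0.412, -0.22, 0.118], 0.63), ([0.413, -0.221, -0.003], 0.61)]
jar [([0.477, -0.464, -0.003], 0.73)]
```

Emit:
{"name": "carry_out", "arguments": {"steps": [[[4,-2,0],-4],[[8,-4,0],-8],[[13,-6,0],-12],[[17,-8,0],-16],[[21,-10,0],-20.2],[[26,-12,0],-20.2],[[30,-14,0],-20.2],[[34,-16,0],-20.2],[[38,-18,0],-20.2],[[42,-20,0],-20.2],[[46,-22,0],-20.2],[[51,-24,0],-20.2],[[55,-26,0],-20.2],[[58.8,-27.4,0],-20.2],[[58.8,-27.4,0],-20.2],[[58.8,-27.4,0],-20.2],[[58.8,-27.4,0],-20.2]]}}

```text
time_s: 45.05
tcp_pos: [0.5521, -0.3591, 0.2482]
ee_rot: [[0.088, -0.996, -0.01], [-0.996, -0.088, -0.017], [0.016, 0.012, -1.0]]
wrist_force: [-0.3, 0.7, -2.1]
gripper_width: 0.452
```

```bash
python3 -c "
from h import *
st();go([.555,-.365,.0125],275)"
```

```text
t 45.05 tcp [ 0.5521 -0.3591  0.2482] xang -84.96 F [-0.3  0.7 -2.1] w 0.452 J [-18.5  24.5   7.5   1.1 -73.3  23.2]
go [0.24, -0.51, 23.57] twist 0.04
```

Emit:
{"name": "carry_out", "arguments": {"steps": [[[0.2,-0.5,4],0],[[0.2,-0.5,8],0],[[0.2,-0.5,12],0],[[0.2,-0.5,16],0],[[0.2,-0.5,20],0],[[0.2,-0.5,22.5],0],[[0.2,-0.5,23.4],0],[[0.2,-0.5,23.4],0],[[0.2,-0.5,23.4],0]]}}

```text
time_s: 45.95
tcp_pos: [0.5564, -0.3645, 0.0161]
ee_rot: [[0.089, -0.996, -0.007], [-0.996, -0.089, -0.018], [0.018, 0.009, -1.0]]
wrist_force: [0.1, 0.8, -2.5]
gripper_width: 0.45
```

Emit:
{"name": "carry_out", "arguments": {"steps": [[[0,0,0.3],0],[[0,0,0.5],0],[[0,0,0.6],0],[[0,0,0.65],0],[[0,0,0.65],0]]}}

```text
time_s: 46.45
tcp_pos: [0.5563, -0.3647, 0.0096]
ee_rot: [[0.089, -0.996, -0.007], [-0.996, -0.089, -0.018], [0.018, 0.009, -1.0]]
wrist_force: [-1.1, -0.4, -2.6]
gripper_width: 0.453
```

Emit:
{"name": "carry_out", "arguments": {"steps": [[[0,0,0.1],0],[[0,0,0.2],0],[[0,0,0.2],0]]}}

```text
time_s: 46.75
tcp_pos: [0.5563, -0.3648, 0.0077]
ee_rot: [[0.089, -0.996, -0.007], [-0.996, -0.089, -0.018], [0.018, 0.009, -1.0]]
wrist_force: [-0.4, 0.0, -1.4]
gripper_width: 0.45
```

Emit:
{"name": "carry_out", "arguments": {"steps": [[[0,0,0.1],0],[[0,0,0.1],0],[[0,0,0],0],[[0,0,0],0],[[0,0,0],0],[[0,0,-1],0],[[0,0,-3],0],[[0,0,-6],0],[[-4,0,-10],0],[[-8,0,-13],0],[[-9,0,-13],0],[[-9,0,-13],0]], "gripper": 0.3}}

```text
time_s: 47.95
tcp_pos: [0.5499, -0.2711, 0.1384]
ee_rot: [[0.092, -0.996, -0.004], [-0.996, -0.092, -0.019], [0.019, 0.005, -1.0]]
wrist_force: [1.2, -0.1, -1.0]
gripper_width: 0.647
```

```bash
python3 -c "
from h import *
st();tin('wrist','tin_green_c',.022,[.557,-.365]);go([.548,-.365,.048],275)"
```

```text
t 47.95 tcp [ 0.5499 -0.2711  0.1384] xang -84.71 F [ 1.2 -0.1 -1. ] w 0.647 J [-10.6  24.7  -8.7   1.3 -56.6  15.1]
[([0.555, -0.364, 0.024], 0.97)]
mask centre [ 0.5547 -0.3706  0.022 ] axis 96.5 box [122.  60.]
phi bright []
go [8.99, 0.79, 8.89] twist 0.1
```

Emit:
{"name": "carry_out", "arguments": {"steps": [[[3,1,0],0],[[6,1,0],0],[[9,1,0],0],[[9,1,1],0],[[9,1,3],0],[[9,1,6],0],[[9,1,8.3],0],[[9,1,9],0],[[9,1,9.3],0],[[9,1,9.4],0],[[9,1,9.4],0]], "gripper": -1}}

```text
time_s: 49.2
tcp_pos: [0.5466, -0.3657, 0.0439]
ee_rot: [[0.089, -0.996, -0.007], [-0.996, -0.089, -0.019], [0.018, 0.009, -1.0]]
wrist_force: [-0.5, 0.1, -0.5]
gripper_width: 0.01
```

Emit:
{"name": "carry_out", "arguments": {"steps": [[[0,0,0.15],0],[[0,0,0.27],0],[[0,0,0.29],0],[[0,-0.3,0.29],0],[[0,-0.6,0.29],0],[[0,-0.9,0.29],0],[[0,-1.2,0.28],0],[[0,-1.5,0.28],0],[[0,-1.8,0.27],0],[[0,-2.1,0.27],0],[[0,-2.4,0.27],0],[[0,-2.7,0.26],0],[[0,-3,0.26],0],[[0,-3.3,0.26],0],[[0,-3.6,0.26],0],[[0,-3.8,0.26],0],[[0,-3.8,0.26],0]]}}

```text
time_s: 50.9
tcp_pos: [0.5858, -0.3627, 0.0419]
ee_rot: [[0.09, -0.996, -0.005], [-0.996, -0.09, -0.02], [0.02, 0.007, -1.0]]
wrist_force: [0.2, -0.1, 5.0]
gripper_width: 0.006
```

Emit:
{"name": "carry_out", "arguments": {"steps": [[[0,0,-0.2],0],[[0,0,-1],0],[[-3,0.6,-5],0],[[-7,1.2,-9],0],[[-9,1.2,-10],0],[[-9,1.2,-10],0],[[-9,1.2,-10],0]]}}

```text
time_s: 51.6
tcp_pos: [0.5661, -0.2715, 0.1405]
ee_rot: [[0.091, -0.996, -0.004], [-0.996, -0.09, -0.02], [0.019, 0.006, -1.0]]
wrist_force: [-0.3, 0.2, -0.5]
gripper_width: 0.005
```

```bash
python3 -c "
from h import *
st();tin('wrist','tin_green_c',.022,[.575,-.365]);go([.566,-.365,.045],275)"
```

```text
t 51.6 tcp [ 0.5661 -0.2715  0.1405] xang -84.81 F [-0.3  0.2 -0.5] w 0.005 J [-10.3  25.9  -6.3   1.4 -57.8  14.7]
[([0.577, -0.359, 0.021], 0.65)]
mask centre [ 0.5762 -0.3682  0.022 ] axis 96.2 box [121.  59.]
phi bright [(55, 131), (60, 229), (65, 220), (70, 220), (75, 170), (80, 170), (85, 170), (90, 176), (95, 176), (100, 176), (105, 221), (110, 229)]
go [9.02, 0.68, 9.55] twist 0.08
```

The guess was right: green's panel edge now shows at 56° on the -x side, so its centre is near 82°. Continue rolling.

Emit:
{"name": "carry_out", "arguments": {"steps": [[[3,0.6,0],0],[[6,0.6,0],0],[[9,0.6,2],0],[[9,0.6,5],0],[[9,0.6,8],0],[[9,0.6,9.2],0],[[9,0.6,9.5],0],[[9,0.6,9.6],0],[[9,0.6,9.6],0]]}}

```text
time_s: 52.65
tcp_pos: [0.5679, -0.3651, 0.0459]
ee_rot: [[0.089, -0.996, -0.005], [-0.996, -0.089, -0.021], [0.02, 0.007, -1.0]]
wrist_force: [0.1, 0.2, 0.4]
gripper_width: 0.002
```

Emit:
{"name": "carry_out", "arguments": {"steps": [[[0,0,0.3],0],[[0,0,0.45],0],[[0,0,0.49],0],[[0,-0.3,0.49],0],[[0,-0.6,0.49],0],[[0,-0.9,0.49],0],[[0,-1.2,0.49],0],[[0,-1.5,0.48],0],[[0,-1.8,0.48],0],[[0,-2.1,0.48],0],[[0,-2.4,0.47],0],[[0,-2.7,0.47],0],[[0,-3,0.47],0],[[0,-3.3,0.46],0],[[0,-3.3,0.46],0]]}}

```text
time_s: 54.15
tcp_pos: [0.6022, -0.3624, 0.0421]
ee_rot: [[0.09, -0.996, -0.003], [-0.996, -0.09, -0.022], [0.022, 0.005, -1.0]]
wrist_force: [-0.3, 1.2, 5.8]
gripper_width: 0.004
```

Emit:
{"name": "carry_out", "arguments": {"steps": [[[0,0,-0.2],0],[[0,0,-1],0],[[-3,0.6,-5],0],[[-7,1.2,-9],0],[[-9,1.2,-10],0],[[-9,1.2,-10],0],[[-9,1.2,-10],0]]}}

```text
time_s: 54.85
tcp_pos: [0.5823, -0.2712, 0.1405]
ee_rot: [[0.091, -0.996, -0.002], [-0.996, -0.09, -0.022], [0.021, 0.004, -1.0]]
wrist_force: [-0.2, -0.3, 0.1]
gripper_width: 0.006
```

```bash
python3 -c "
from h import *
st();tin('wrist','tin_green_c',.022,[.593,-.365]);go([.583,-.363,.045],275)"
```

```text
t 54.85 tcp [ 0.5823 -0.2712  0.1405] xang -84.81 F [-0.2 -0.3  0.1] w 0.006 J [-10.   27.2  -4.2   1.5 -58.5  14.4]
[([0.593, -0.36, 0.021], 0.96)]
mask centre [ 0.5941 -0.3665  0.022 ] axis 96.1 box [120.  59.]
phi bright [(10, 135), (15, 224), (20, 224), (25, 224), (30, 224), (35, 224), (40, 224), (45, 224), (50, 224), (55, 224), (60, 224), (65, 224), (70, 222), (75, 205), (80, 205), (85, 205), (90, 205), (95, 205), (100, 211), (105, 223), (110, 225)]
go [8.85, 0.61, 9.56] twist 0.09
```

Emit:
{"name": "carry_out", "arguments": {"steps": [[[3,0.6,0],0],[[6,0.6,0],0],[[8.9,0.6,2],0],[[8.9,0.6,5],0],[[8.9,0.6,8],0],[[8.9,0.6,9.2],0],[[8.9,0.6,9.5],0],[[8.9,0.6,9.7],0],[[8.9,0.6,9.7],0]]}}

```text
time_s: 55.9
tcp_pos: [0.5841, -0.3638, 0.0449]
ee_rot: [[0.089, -0.996, -0.003], [-0.996, -0.089, -0.022], [0.022, 0.005, -1.0]]
wrist_force: [-0.4, 0.5, -0.1]
gripper_width: 0.006
```

Emit:
{"name": "carry_out", "arguments": {"steps": [[[0,0,0.25],0],[[0,0,0.37],0],[[0,0,0.39],0],[[0,-0.3,0.39],0],[[0,-0.6,0.39],0],[[0,-0.9,0.39],0],[[0,-1.2,0.39],0],[[0,-1.5,0.38],0],[[0,-1.8,0.38],0],[[0,-2.1,0.38],0],[[0,-2.4,0.38],0],[[0,-2.6,0.37],0],[[0,-2.6,0.37],0]]}}

```text
time_s: 57.2
tcp_pos: [0.6115, -0.3617, 0.0424]
ee_rot: [[0.09, -0.996, -0.0], [-0.996, -0.09, -0.024], [0.023, 0.003, -1.0]]
wrist_force: [0.5, 1.7, 6.1]
gripper_width: 0.008
```

Emit:
{"name": "carry_out", "arguments": {"steps": [[[0,0,-0.2],0],[[0,0,-1],0],[[-3,0.6,-5],0],[[-7,1.2,-9],0],[[-9,1.2,-10],0],[[-9,1.2,-10],0],[[-9,1.2,-10],0]], "gripper": 0.5}}

```text
time_s: 57.9
tcp_pos: [0.5916, -0.2703, 0.1408]
ee_rot: [[0.091, -0.996, 0.0], [-0.996, -0.091, -0.023], [0.023, 0.002, -1.0]]
wrist_force: [-0.4, -0.6, -0.2]
gripper_width: 0.559
```

```bash
python3 - <<'E'
from h import *
st();tin('wrist','tin_green_c',.022,[.605,-.365],'w9')
im=cv2.imread('pics/w9.png').astype(int);y=int(px('wrist',[[.606,-.363,.04]])[0,1]);print(y)
for yy in (y-15,y-10,y+10,y+15):
    g=im[yy].min(1);x0=270;b=np.nonzero(np.abs(np.diff(g[x0:370]))>30)[0]+x0;print(yy,b.tolist())
    gr=im[yy]
print(px('wrist',[[.606,-.363,.022]])[0])
go([.607,-.363,.008],276)
E
```

```text
t 57.9 tcp [ 0.5916 -0.2703  0.1408] xang -84.79 F [-0.4 -0.6 -0.2] w 0.559 J [ -9.7  27.8  -3.1   1.5 -58.8  14.1]
[([0.608, -0.358, 0.023], 0.93)]
mask centre [ 0.6078 -0.3653  0.022 ] axis 95.9 box [121.  59.]
phi bright [(-25, 228), (-20, 228), (-15, 228), (-10, 228), (-5, 228), (0, 228), (5, 228), (10, 228), (15, 228), (20, 228), (25, 164)]
117
102 [283, 284, 296, 297, 322, 323, 337, 338]
107 [282, 284, 296, 297, 323, 337, 338]
127 [283, 284, 285, 296, 297, 298, 322, 323, 336, 337]
132 [283, 284, 285, 296, 297, 298, 322, 323, 336, 337]
[313.55464684 118.9190098 ]
go [8.96, -0.86, 13.29] twist -0.9
```

Green's panel now faces straight up, within about 3°. Pick it up and find the knocked stand again.

Emit:
{"name": "carry_out", "arguments": {"steps": [[[3,-0.4,0],-0.9],[[6,-0.9,0],-0.9],[[9,-0.9,2],-0.9],[[9,-0.9,5],-0.9],[[9,-0.9,9],-0.9],[[9,-0.9,12],-0.9],[[9,-0.9,13.2],-0.9],[[9,-0.9,13.4],-0.9],[[9,-0.9,13.4],-0.9]]}}

```text
time_s: 58.95
tcp_pos: [0.6081, -0.3641, 0.0074]
ee_rot: [[0.105, -0.995, -0.002], [-0.994, -0.104, -0.024], [0.023, 0.005, -1.0]]
wrist_force: [-0.0, 0.2, 0.5]
gripper_width: 0.752
```

Emit:
{"name": "carry_out", "arguments": {"steps": [[[0,0,0],0],[[0,0,0],0],[[0,0,0],0],[[0,0,0],0],[[0,0,0],0],[[0,0,0],0],[[0,0,0],0],[[0,0,0],0]], "gripper": -1}}

```text
time_s: 59.75
tcp_pos: [0.6086, -0.3641, 0.0082]
ee_rot: [[0.105, -0.994, -0.001], [-0.994, -0.105, -0.024], [0.024, 0.004, -1.0]]
wrist_force: [-0.5, 1.3, 4.9]
gripper_width: 0.451
```

Emit:
{"name": "carry_out", "arguments": {"steps": [[[0,0,-1],0],[[0,0,-4],0],[[0,0,-8],0],[[0,0,-12],0],[[0,0,-16],0],[[0,0,-20],0],[[0,0,-24],0],[[0,0,-25.5],0],[[0,0,-25.5],0]]}}

```text
time_s: 60.65
tcp_pos: [0.6095, -0.3583, 0.2663]
ee_rot: [[0.105, -0.995, 0.004], [-0.994, -0.105, -0.026], [0.026, -0.001, -1.0]]
wrist_force: [0.0, -0.1, -2.3]
gripper_width: 0.453
```

```bash
python3 -c "
from h import *
st();go([.42,-.16,.262],275)"
```

```text
t 60.65 tcp [ 0.6095 -0.3583  0.2663] xang -83.99 F [ 0.  -0.1 -2.3] w 0.453 J [-16.8  28.6  16.5   1.4 -77.3  22.5]
go [-21.71, 16.77, -0.16] twist 1.01
```

Emit:
{"name": "carry_out", "arguments": {"steps": [[[-4,3,0],1],[[-8,6,0],1],[[-12,9,0],1],[[-16,12,0],1],[[-20,15,0],1],[[-21.7,16.8,0],1],[[-21.7,16.8,0],1],[[-21.7,16.8,0],1]]}}

```text
time_s: 61.45
tcp_pos: [0.4188, -0.1598, 0.2593]
ee_rot: [[0.088, -0.996, 0.002], [-0.996, -0.088, -0.026], [0.026, 0.0, -1.0]]
wrist_force: [0.1, -0.6, -1.8]
gripper_width: 0.45
```

```bash
python3 - <<'E'
from h import *
st();im=cap('wrist');cv2.imwrite('pics/w10.png',im[:,:,::-1])
print([(np.round(d['centre'],3).tolist(),round(d['confidence'],2)) for d in r.place_of('wrist','stand_v')])
b=((im[:,:,2].astype(int)-im[:,:,0]>50)&(im[:,:,2]>70)).astype(np.uint8)
n,l,s,c=cv2.connectedComponentsWithStats(b);Q=[]
for i in range(1,n):
    if s[i,4]>400:
        ys,xs=np.nonzero(l==i);L=[xs.min(),ys[xs<xs.min()+4].mean()];R=[xs.max(),ys[xs>xs.max()-4].mean()]
        q=ray('wrist',[L,R],.117);Q.append(q.mean(0));print(np.round([L,R],0).tolist(),q.round(4).tolist(),q.mean(0).round(4))
e=Q[1]-Q[0];print('mid',(Q[0]+Q[1])/2,'ang',np.degrees(np.arctan2(e[1],e[0])))
E
```

```text
t 61.45 tcp [ 0.4188 -0.1598  0.2593] xang -84.95 F [ 0.1 -0.6 -1.8] w 0.45 J [  1.1   2.5 -20.3   1.6 -67.1   3.4]
[([0.412, -0.219, 0.001], 0.72), ([0.414, -0.222, 0.118], 0.7)]
[[300.0, 116.0], [376.0, 115.0]] [[0.4474, -0.2552, 0.117], [0.3855, -0.2616, 0.117]] [ 0.4165 -0.2584  0.117 ]
[[302.0, 198.0], [374.0, 197.0]] [[0.4409, -0.1886, 0.117], [0.3788, -0.1946, 0.117]] [ 0.4099 -0.1916  0.117 ]
mid [ 0.41316851 -0.22501532  0.117     ] ang 95.62699558312588
```

View pics/w10.png

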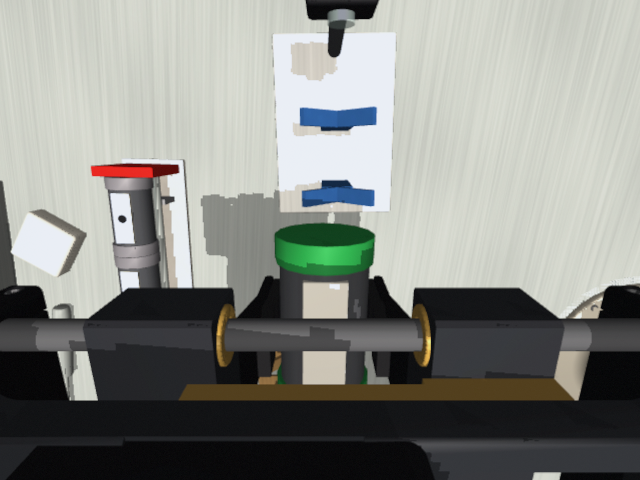

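The stand's saddles are now at (338,116) and (338,197), about 4 cm from before. Green is in hand with its panel up. Place it.

```bash
python3 -c "
from h import *
go([.4132,-.2235,.113],275.6)"
```

```text
go [5.84, 1.21, 14.8] twist -0.62
```

Emit:
{"name": "carry_out", "arguments": {"steps": [[[3,0.6,0],-0.6],[[5.6,1.2,0],-0.6],[[5.6,1.2,0],-0.6],[[5.7,1.2,4],-0.6],[[5.8,1.2,8],-0.6],[[5.8,1.2,12],-0.6],[[5.8,1.2,14],-0.6],[[5.8,1.2,14.6],-0.6],[[5.8,1.2,14.6],-0.6],[[5.8,1.2,14.6],-0.6]]}}

```text
time_s: 62.55
tcp_pos: [0.4145, -0.2233, 0.116]
ee_rot: [[0.097, -0.995, 0.004], [-0.995, -0.097, -0.027], [0.027, -0.002, -1.0]]
wrist_force: [0.6, -0.3, -1.0]
gripper_width: 0.452
```

```bash
python3 -c "
from h import *
st();go([.4132,-.2235,.107],275.6)"
```

```text
t 62.55 tcp [ 0.4145 -0.2233  0.116 ] xang -84.42 F [ 0.6 -0.3 -1. ] w 0.452 J [ -7.5  13.3 -30.6   2.1 -45.7  11.6]
go [-0.02, 0.14, 0.9] twist -0.02
```

Emit:
{"name": "carry_out", "arguments": {"steps": [[[0,0.1,0.3],0],[[0,0.1,0.6],0],[[0,0.1,0.8],0],[[0,0.1,0.9],0],[[0,0.1,0.9],0]]}}

```text
time_s: 63.05
tcp_pos: [0.4136, -0.2238, 0.1077]
ee_rot: [[0.098, -0.995, 0.005], [-0.995, -0.098, -0.027], [0.027, -0.002, -1.0]]
wrist_force: [-2.9, -0.1, 3.7]
gripper_width: 0.453
```

Emit:
{"name": "carry_out", "arguments": {"steps": [[[0,0,0],0],[[0,0,0],0],[[0,0,0],0],[[0,0,0],0],[[0,0,0],0],[[0,0,-1],0],[[-1,0,-4],0],[[-3,0,-8],0],[[-5,0,-12],0],[[-6,0,-15],0],[[-6,0,-15],0],[[-6,0,-15],0]], "gripper": 0.5}}

```text
time_s: 64.25
tcp_pos: [0.4072, -0.1597, 0.2571]
ee_rot: [[0.098, -0.995, 0.007], [-0.995, -0.098, -0.027], [0.027, -0.004, -1.0]]
wrist_force: [0.3, 1.1, -0.1]
gripper_width: 0.753
```

```bash
python3 -c "
from h import *
st();tin('wrist','tin_green_c',.12,[.4132,-.223])
print([(np.round(d['centre'],3).tolist(),round(d['confidence'],2)) for d in r.place_of('wrist','stand_v')])
go([.4132,-.2238,.106],275.6)
"
```

```text
t 64.25 tcp [ 0.4072 -0.1597  0.2571] xang -84.36 F [ 0.3  1.1 -0.1] w 0.753 J [  1.2   1.3 -22.    1.7 -66.4   3.8]
[([0.411, -0.217, 0.12], 0.85), ([0.618, -0.149, 0.062], 0.69), ([0.451, 0.002, -0.0], 0.49)]
mask centre [ 0.4101 -0.2223  0.12  ] axis 96.8 box [105.  54.]
phi bright [(-20, 154), (-15, 225), (-10, 225), (-5, 225), (0, 225), (5, 225), (10, 225), (15, 225), (20, 225), (25, 225), (30, 217), (80, 147), (85, 147), (90, 147)]
[]
go [5.98, -0.08, 15.05] twist -0.03
```

```bash
python3 - <<'E'
from h import *
im=r.capture('wrist').astype(int);c=np.array([.4125,-.2225,.12]);u=np.array([-np.sin(np.radians(5.9)),np.cos(np.radians(5.9)),0])
cam=np.array(r.calibration('wrist')['world_from_camera'])[:3,3];v=np.array([-u[1],u[0],0])
d=cam-c;print('view tilt',np.degrees(np.arctan2(d@v,d[2])))
for t in(-.02,-.015,.015,.02):
    p=px('wrist',[c+u*t])[0];y=int(round(p[1]));g=im[y].min(1);x0=int(p[0])-45
    print(y,p.round(1),g[x0:x0+90].tolist())
E
```

```text
view tilt -0.07133713331895132
134 [323.3 134.5] [224, 225, 224, 225, 219, 187, 184, 183, 186, 186, 184, 182, 184, 182, 180, 182, 183, 181, 182, 187, 177, 123, 43, 47, 54, 59, 64, 67, 69, 73, 76, 79, 80, 82, 81, 82, 77, 151, 224, 225, 225, 225, 224, 225, 224, 224, 224, 224, 225, 225, 224, 225, 224, 224, 225, 225, 225, 225, 225, 225, 194, 83, 77, 77, 75, 74, 71, 66, 61, 56, 119, 199, 224, 225, 224, 224, 224, 224, 224, 225, 225, 224, 225, 224, 224, 224, 224, 224, 224, 225]
141 [323.3 140.9] [225, 224, 224, 225, 225, 225, 225, 225, 225, 224, 224, 225, 225, 222, 210, 182, 183, 181, 182, 187, 189, 157, 40, 48, 54, 59, 64, 67, 69, 73, 75, 78, 80, 81, 81, 80, 78, 151, 225, 224, 224, 225, 225, 225, 224, 225, 225, 224, 225, 225, 225, 224, 225, 225, 224, 225, 224, 224, 225, 225, 196, 95, 77, 77, 75, 73, 71, 66, 62, 54, 117, 199, 225, 225, 224, 225, 225, 224, 224, 225, 225, 224, 225, 225, 225, 225, 224, 225, 225, 224]
178 [323.5 178.2] [224, 225, 224, 225, 225, 225, 225, 225, 224, 224, 225, 224, 224, 225, 224, 217, 179, 179, 179, 184, 187, 172, 114, 45, 50, 55, 60, 65, 68, 71, 74, 76, 80, 81, 81, 82, 84, 156, 224, 224, 225, 225, 225, 225, 225, 224, 224, 225, 225, 225, 225, 225, 225, 225, 225, 224, 225, 225, 225, 225, 193, 78, 77, 77, 74, 72, 68, 63, 58, 68, 157, 224, 225, 224, 224, 225, 224, 224, 225, 225, 225, 225, 225, 225, 225, 225, 225, 225, 224, 225]
184 [323.5 184.3] [225, 225, 225, 224, 224, 225, 225, 218, 182, 193, 211, 211, 208, 209, 201, 178, 179, 180, 177, 184, 187, 174, 123, 43, 50, 56, 61, 65, 67, 71, 74, 76, 79, 81, 81, 81, 84, 154, 223, 225, 225, 225, 225, 225, 225, 225, 225, 225, 225, 224, 225, 225, 225, 225, 225, 225, 225, 224, 225, 225, 193, 78, 77, 78, 76, 73, 69, 63, 58, 91, 175, 225, 225, 225, 225, 225, 225, 225, 225, 225, 225, 225, 225, 224, 225, 225, 225, 225, 225, 225]
```

Silhouette check: green's panel is about 7.5° toward -x in the stand, which passes. Re-grasp it and load the lane.

Emit:
{"name": "carry_out", "arguments": {"steps": [[[2,0,0],0],[[5.6,0,2],0],[[5.7,0,5],0],[[5.8,0,9],0],[[5.9,0,12.5],0],[[5.9,0,14.5],0],[[5.9,0,15.2],0],[[5.9,0,15.2],0],[[5.9,0,15.2],0]]}}

```text
time_s: 65.4
tcp_pos: [0.4133, -0.2234, 0.1054]
ee_rot: [[0.097, -0.995, 0.003], [-0.995, -0.097, -0.028], [0.028, -0.001, -1.0]]
wrist_force: [-0.3, -0.1, -0.3]
gripper_width: 0.751
```

Emit:
{"name": "carry_out", "arguments": {"steps": [[[0,0,0],0],[[0,0,0],0],[[0,0,0],0],[[0,0,0],0],[[0,0,0],0],[[0,0,0],0],[[0,0,0],0],[[0,0,0],0]], "gripper": -1}}

```text
time_s: 66.2
tcp_pos: [0.412, -0.2235, 0.1056]
ee_rot: [[0.097, -0.995, 0.0], [-0.995, -0.097, -0.028], [0.028, 0.002, -1.0]]
wrist_force: [-3.8, 0.2, 5.6]
gripper_width: 0.449
```

Emit:
{"name": "carry_out", "arguments": {"steps": [[[0,0,-1],0],[[0,0,-3],0],[[0,0,-7],0],[[0,0,-11],0],[[0,0,-11],0]]}}

```text
time_s: 66.7
tcp_pos: [0.4158, -0.2213, 0.221]
ee_rot: [[0.098, -0.995, 0.014], [-0.995, -0.099, -0.031], [0.032, -0.01, -0.999]]
wrist_force: [1.1, 0.0, -1.9]
gripper_width: 0.453
```

```bash
python3 -c "
from h import *
st();go([.5985,.14,.21],273.3);go([.5985,.14,.052],273.3)"
```

```text
t 66.7 tcp [ 0.4158 -0.2213  0.221 ] xang -84.36 F [ 1.1  0.  -1.9] w 0.453 J [ -7.    6.1 -22.1   1.9 -60.8  11.8]
go [-34.18, -21.73, 0.23] twist 2.34
go [-34.68, -21.57, 16.02] twist 2.34
```

Emit:
{"name": "carry_out", "arguments": {"steps": [[[-4,-3,0],1],[[-8,-5.5,0],2.3],[[-12,-8,0],2.3],[[-16,-10.5,0],2.3],[[-20,-13,0],2.3],[[-24,-15.5,0],2.3],[[-28,-18,0],2.3],[[-32,-20.5,0],2.3],[[-34.2,-21.7,0.2],2.3],[[-34.2,-21.7,0.2],2.3],[[-34.3,-21.7,4],2.3],[[-34.5,-21.6,8],2.3],[[-34.6,-21.6,12],2.3],[[-34.7,-21.6,15],2.3],[[-34.7,-21.6,15.7],2.3],[[-34.7,-21.6,15.8],2.3],[[-34.7,-21.6,15.8],2.3]]}}

```text
time_s: 68.4
tcp_pos: [0.5999, 0.1405, 0.0556]
ee_rot: [[0.058, -0.998, 0.016], [-0.998, -0.059, -0.03], [0.031, -0.014, -0.999]]
wrist_force: [-0.4, 0.2, -1.1]
gripper_width: 0.452
```

```bash
python3 -c "
from h import *
st();go([.5985,.14,.046],273.3)"
```

```text
t 68.4 tcp [0.5999 0.1405 0.0556] xang -86.65 F [-0.4  0.2 -1.1] w 0.452 J [ 29.2  30.1 -13.8   2.7 -46.1 -27.7]
go [0.01, 0.15, 0.96] twist 0.05
```

Emit:
{"name": "carry_out", "arguments": {"steps": [[[0,0.2,0.3],0],[[0,0.2,0.6],0],[[0,0.2,0.85],0],[[0,0.2,0.95],0],[[0,0.2,0.95],0]]}}

```text
time_s: 68.9
tcp_pos: [0.5983, 0.1402, 0.0463]
ee_rot: [[0.059, -0.998, 0.017], [-0.998, -0.059, -0.03], [0.031, -0.015, -0.999]]
wrist_force: [-0.3, -0.5, -1.2]
gripper_width: 0.447
```

Emit:
{"name": "carry_out", "arguments": {"steps": [[[0,0,0.1],0],[[0,0,0.13],0],[[0,0,0.13],0]]}}

```text
time_s: 69.2
tcp_pos: [0.5989, 0.1403, 0.0458]
ee_rot: [[0.059, -0.998, 0.018], [-0.998, -0.059, -0.029], [0.03, -0.016, -0.999]]
wrist_force: [-0.0, 0.3, 2.2]
gripper_width: 0.453
```

Contact. Release, clear, and check everything.

Emit:
{"name": "carry_out", "arguments": {"steps": [[[0,0,0],0],[[0,0,0],0],[[0,0,0],0],[[0,0,0],0],[[0,0,0],0],[[0,0,-1],0],[[0,0,-4],0],[[0,0,-8],0],[[0,0,-12],0],[[-5,0,-17],0],[[-5,0,-20],0],[[-5,0,-20],0],[[-5,0,-20],0]], "gripper": 0.5}}

```text
time_s: 70.5
tcp_pos: [0.5925, 0.1969, 0.2462]
ee_rot: [[0.06, -0.998, 0.021], [-0.998, -0.06, -0.027], [0.028, -0.02, -0.999]]
wrist_force: [-1.1, -0.2, -0.7]
gripper_width: 0.751
```

```bash
cat > chk.py <<'E'
from h import *
def sil(c,ang,im):
    u=np.array([np.cos(np.radians(ang)),np.sin(np.radians(ang)),0]);v=np.array([-u[1],u[0],0])
    d=np.array(r.calibration('wrist')['world_from_camera'])[:3,3]-c;print('view tilt',round(np.degrees(np.arctan2(d@v,d[2])),1))
    for t in(-.02,-.015,.015,.02):
        p=px('wrist',[np.array(c)+u*t])[0];y=int(round(p[1]));g=im[y].astype(int).min(1);x0=int(p[0])-40
        e=np.nonzero(np.abs(np.diff(g[x0:x0+80]))>30)[0]+x0;print(y,p.round(1),e.tolist())
st();im=cap('wrist','w11')
for t in ['tin_green_c','tin_yellow_c','tin_old2_c']:
    print(t,[(np.round(d['centre'],3).tolist(),round(d['confidence'],2)) for d in r.place_of('wrist',t)][:3])
sil(np.array([.598,.14,.06]),93.3,im);sil(np.array([.604,.03,.06]),93.3,im)
cap('top')
for t in ['tin_old1_c','tin_old2_c','can','jar','spoon','tape','bowl','timer']:
    print(t,[(np.round(d['centre'],3).tolist(),round(d['confidence'],2)) for d in r.place_of('top',t)][:2])
E
python3 chk.py; python3 -c "
import cv2;cv2.imwrite('pics/w11.png',cv2.imread('pics/w11.png')[:320])"
```

```text
t 70.5 tcp [0.5925 0.1969 0.2462] xang -86.58 F [-1.1 -0.2 -0.7] w 0.751 J [ 34.2  20.8   1.2   2.1 -70.3 -31.5]
tin_green_c [([0.301, 0.213, 0.021], 0.92), ([0.595, 0.144, 0.061], 0.63), ([0.607, 0.032, 0.058], 0.53)]
tin_yellow_c [([0.606, 0.031, 0.056], 0.64)]
tin_old2_c []
view tilt 0.8
145 [323.  144.8] [300, 302, 303, 315, 316, 336, 344, 345]
150 [323.  150.2] [300, 303, 315, 316, 336, 344, 345]
182 [322.9 182.1] [300, 303, 304, 316, 317, 336, 343, 344]
187 [322.9 187.3] [300, 303, 304, 316, 317, 335, 336, 343, 344]
view tilt 0.8
14 [323.6  13.6] [290, 300, 301, 309, 310, 331, 345, 346, 347]
20 [323.6  20. ] [297, 301, 309, 310, 331, 345, 346, 347]
58 [323.5  57.7] [299, 301, 302, 309, 310, 331, 345, 346]
64 [323.5  63.8] [299, 301, 302, 309, 310, 331, 345, 346]
tin_old1_c [([0.616, -0.146, 0.062], 0.71), ([0.744, 0.091, 0.001], 0.45)]
tin_old2_c [([0.61, -0.063, 0.063], 0.68)]
can []
jar [([0.474, -0.467, -0.002], 0.59)]
spoon [([0.748, 0.09, -0.005], 0.77), ([0.592, 0.145, 0.062], 0.35)]
tape []
bowl []
timer [([0.747, -0.093, 0.002], 0.63)]
```

View pics/w11.png

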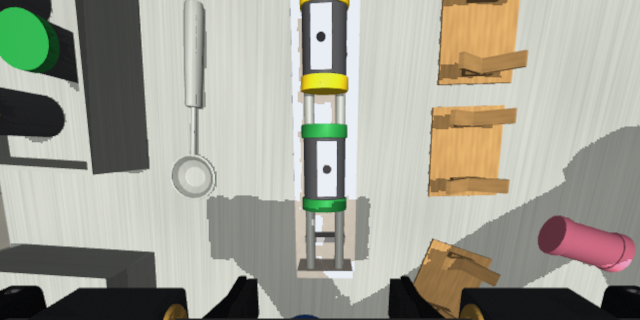

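```bash
python3 -c "
from station import r
print(r.finish_job())"
```

```text
the job is handed in; nothing more can be done
None
```

The job is handed in at about 70 s; the interface gives no verdict, so these results are from my own measurements.

**What I did:**
- I pushed both old tins forward until the first touched the red stop.
- The red tin was absent (its cradle was empty), so I did yellow and then green.
- For each tin I rolled it panel-up on the bare table, set it in the V-block and let go. I then loaded it into the lane.
- An unseen knock had moved the stand about 4–5 cm before green's turn, so I located it again first.

**Last checks:**

| Tin | Centre from front stop | Panel off vertical (limit about 15°) |
|---|---|---|
| Old 1 | about 39 mm | not measured again; it showed up in the pictures |
| Old 2 | about 122 mm | not measured again; it showed up in the pictures |
| Yellow | about 216 mm | about 8° |
| Green | about 326 mm | about 7° |

- **In the stand:** green's panel was about 7.5° off, and yellow's a few degrees.
- **Other things on the counter:** the jar, spoon and timer were found within about 7 mm of their starting readings. The can, tape and bowl were not detected in the last top picture; I never touched them.

**What went wrong or disagreed:**
- **Failed stroke:** I first tried to roll yellow in its cradle. It did not turn, and the wrist force reached 87 N (limit 120 N).
- **Where the rolling was done:** because of that, I rolled both tins on the table rather than in the V-block itself, so each was already panel-up when laid there.
- **Measurement spread:** the two ways of reading panel angle differed by about 2°.

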